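# Gather the napkin rings on their rod

## Robot

A 7-joint arm with a two-finger parallel gripper is mounted at the origin on a cart in front of the work surface, level with it; the furniture and walls round the work are solid. World frame = base frame: x ahead of the robot, y to its left, z up, the work surface at z = 0. Lengths are in mm, angles in rad, forces in N, time in s.
With the tool pointing down it reaches from about 400 to 850 mm from the base axis. Payload 4.5 kg.
Tool frame: the origin (TCP) lies at the very end of the fingers, on their centre line; the grasp point (between the pads) lies behind it (env.grip_point_offset is the z of the grasp point in the tool frame, in mm); z points along the fingers, y is the line along which they close (so a half turn about z gives the same grasp; the last joint's range is limited). The gripper opens to 88 mm and grips with 3 to 60 N. Pads are 18 mm wide; open, the fingers measure 123 mm over their backs; the gripper's body (75 mm by 187 mm) begins 45 mm behind the grasp point.
Start: joints at [1.318, 0.689, -0.195, 1.565, 0.157, 0.902, -0.215], TCP at [176.831, -599.487, 238.743] pointing down, gripper open.
Joint ranges: [-3.01, 3.01], [-0.46, 2.08], [-1.47, 1.51], [0.13, 2.56], [-1, 4.14], [0.04, 2.09], [-2.66, 2.66]. Speed limits (rad/s): [2.57, 2.57, 3.14, 3.14, 3.14, 3.14, 3.14].

## Interface

Orientations are given as a unit quaternion [x, y, z, w].
In Python, from bench import env, vision, ticket gives the robot as it stands.
- The arm moves only by the tool carry_out, never from a script. Its argument "series" is a list of rows, each an object with "translation": the shift along the tool's x, y, z each as a share of 25 cm, from -1 to 1, a list of three; "rotation": the turn, a rotation vector about the tool's x, y, z each as a share of 90 degrees, from -1 to 1, a list of three. A call has 1 to 20 rows; each row shifts and turns the commanded pose from where the row before left it, along the tool's axes as they then stand; what a row does not reach is not made up. A row lasts 1/10 s, in which the tool goes at most 50 mm and 8.59 degrees, less where a joint would pass 70% of its speed; a pose out of reach is approached as far as the arm can. A call with a number of a shift or a turn outside -1 to 1 is refused whole. A call with a gripper value outside its range is refused whole. "jaw" is the opening, from -1 (shut) to 1 (fully open), set as the call begins (left out, the last holds). The fingers move at their own pace and stop on an object; "grip_force" is the grip in N (left out, the last holds). Time passes only in rows, so rows that do not move let the fingers close. It gives the time, the measured TCP pose, the force, the opening and the grip force at its end, in the units of the state.
- env.observe(): the state, without advancing time (a new reading comes with each control period).
- vision.read_camera(name): name is "scene" or "top" or "wrist"; returns the picture (400x640x3 uint8, red, green, blue); there is no depth.
- vision.get_calibration(name): a dict with "fx", "fy", "cx", "cy" (pixels), "dist" ([k1, k2, p1, p2, k3] as OpenCV has them; the pictures are not rectified), "rvec" (rotation vector, rad) and "tvec" (3), from world to camera coordinates, as OpenCV has them; the wrist camera has in their place "tool_from_camera" (4x4, takes a point from camera to tool coordinates, whose origin is the TCP and whose axes are the flange's). Camera axes: x right, y down, z forward; pixel columns grow to the right and rows downward; lengths in mm; the calibration is good to about 2 mm. A picture is of the moment at which its call begins: read the wrist's pose just before it. get_calibration takes no time and is no camera call.
- ticket.sign_off(): hands the job in; it is judged then, once.
The state is a dict: "t": time; "joint_positions": joint angles; "qvel": joint speeds; "tau": joint torques, N m; "tcp_pos": TCP position; "orientation": TCP orientation; "ft_force": force on the tool from outside, world axes, zero at the start; "wrist_torque": the same for the moment, N m; "finger_gap": finger opening in mm; "grasp_force": force on a finger pad.
Only numpy, scipy, OpenCV 4.12 (cv2) and the standard library are available. Lean on these libraries where they do the work, as an engineer would, in place of code of your own. Each camera call takes 0.05 s, during which the arm holds its last target. There are 200 camera calls.

## Task

Stand the odd napkin ring in the empty place of the ring rack, its stepped face pointing the same way as those of the two rings already there, and let go of it. Then take the steel rod off its stand by the wooden handle, thread it through all three rings, lift them off the rack together as a stack, and lay the rod back in both notches of its stand with the handle on the same outer side as before and all three rings hanging between the two posts. Leave the small round tin and the kitchen timer where they are.

Things in the scene. Friction and masses are not known exactly. Their poses are not given: they have to be found in the camera images.
- ring_a_mid (a point): napkin ring like the odd ring (see ring_c_mid), same shape and size, standing in the rack with its stepped face towards the rack's +x. Point: on the hole's axis, half-way through the main part; x points out of the stepped face. It starts in the middle place of the rack.
- ring_b_mid (a point): napkin ring like the odd ring (see ring_c_mid), same shape and size, standing in the rack with its stepped face towards the rack's +x. Point: on the hole's axis, half-way through the main part; x points out of the stepped face. It starts in the rack's end place at rack x = +34 mm.
- ring_c_mid (a point): odd napkin ring, on the worktop: mid-brown wood, octagonal, 58 mm across flats, 20 mm thick, plus a raised step 44 mm across, 6 mm thick on one face; a 30 mm wide octagonal hole runs through along its x; 30 g. It stands on a 24 mm flat, hole axis level. Point: on the axis, half-way through the 20 mm main part, 29 mm above what it stands on; x points out of the stepped face.
- ring_c_boss (a point): centre of the odd ring's stepped face, 16 mm from its mid point along its x.
- rack: fixed dark wooden rack, 124 x 66 mm, floor 28 mm above the worktop; origin on the worktop under its middle. Three places along its x at -34 (empty), 0, +34 mm, parted by cross ribs 4 mm high with 28 mm between; rails 6 mm high run along x at y = +-21 mm. Ring holes lie along x, axis 57 mm above the worktop. Ends open to the rod; the -x end has free worktop before it.
- rack_empty (a point): where the odd ring's mid point belongs: over the rack's empty place (rack x = -34 mm), 57 mm above the worktop, axes as the rack.
- stand: fixed dark wooden stand for the rod: base board 164 x 70 mm, 12 mm high; two posts 8 mm thick, centred at x = -14 and +118 mm, each with an open 90 degree V notch, about 50 mm wide and 92 mm high at its tips, in which the rod's axis lies 75 mm above the worktop. Origin on the worktop; x along the lying rod towards its tip.
- rod_grip (a point): middle of the rod's round dark wooden handle (24 mm thick, 60 mm long), on its axis; x runs to the tip. Steel rod 12 mm thick from the handle to its round tip at x = 194 mm, with a collar 42 mm across at x = 50 to 54 mm that stops the rings; 80 g in all. At rest it lies at stand x = -54 mm, the rear post in the 20 mm bare gap between handle and collar.
- kitchen_timer: kitchen timer, white with a red dial, 64 mm across, 54 mm high, a bystander on the left; origin under its middle.
- salve_tin: small round tin, 69 mm across, 41 mm high, a bystander to the left; origin under its middle.
Mind the look-alikes: they are no part of the job. Leave any black, pink or white look-alike of the part that bears ring_c_mid alone.

How it is judged (in metres and radians):
On the way, in this order (a step that is already met when the one before it is completed fails the run):
1. The odd ring stands in the rack's empty place, its stepped face towards the rack's +x like the other two (which still stand in theirs), and has been let go (x of ring_c_mid in the frame of rack between -0.042 and -0.026 m and y of ring_c_mid in the frame of rack between -0.007 and 0.007 m and z of ring_c_mid in the frame of rack between 0.052 and 0.062 m and x of ring_c_boss in the frame of rack between -0.026 and -0.01 m and contact force between the fingers and ring_c below 0.05 N and x of ring_a_mid in the frame of rack between -0.009 and 0.009 m and z of ring_a_mid in the frame of rack between 0.05 and 0.064 m and x of ring_b_mid in the frame of rack between 0.025 and 0.043 m and z of ring_b_mid in the frame of rack between 0.05 and 0.064 m), for 0.3 s.
2. All three rings are on the rod, between its collar and its tip, and are lifted off the rack together, their centres and the handle more than 100 mm above the worktop (x of ring_a_mid in the frame of rod_grip between 0.058 and 0.158 m and y of ring_a_mid in the frame of rod_grip between -0.013 and 0.013 m and z of ring_a_mid in the frame of rod_grip between -0.013 and 0.013 m and x of ring_b_mid in the frame of rod_grip between 0.058 and 0.158 m and y of ring_b_mid in the frame of rod_grip between -0.013 and 0.013 m and z of ring_b_mid in the frame of rod_grip between -0.013 and 0.013 m and x of ring_c_mid in the frame of rod_grip between 0.058 and 0.158 m and y of ring_c_mid in the frame of rod_grip between -0.013 and 0.013 m and z of ring_c_mid in the frame of rod_grip between -0.013 and 0.013 m and height (world z) of each of ring_a_mid, ring_b_mid, ring_c_mid, rod_grip above 0.1 m), for 0.2 s.
At the end, for the whole second after the job is handed in: The rod is released in both notches as at the start (handle within 9 mm along, 6 mm across and in height, 0.08 rad), handle at the stand's -x end; all three rings hang on it, mid points 58 to 158 mm ahead of the handle's middle, within 13 mm of its axis each way (x of ring_a_mid in the frame of rod_grip between 0.058 and 0.158 m and y of ring_a_mid in the frame of rod_grip between -0.013 and 0.013 m and z of ring_a_mid in the frame of rod_grip between -0.013 and 0.013 m and x of ring_b_mid in the frame of rod_grip between 0.058 and 0.158 m and y of ring_b_mid in the frame of rod_grip between -0.013 and 0.013 m and z of ring_b_mid in the frame of rod_grip between -0.013 and 0.013 m and x of ring_c_mid in the frame of rod_grip between 0.058 and 0.158 m and y of ring_c_mid in the frame of rod_grip between -0.013 and 0.013 m and z of ring_c_mid in the frame of rod_grip between -0.013 and 0.013 m and x of rod_grip in the frame of stand between -0.063 and -0.045 m and y of rod_grip in the frame of stand between -0.006 and 0.006 m and z of rod_grip in the frame of stand between 0.069 and 0.081 m and angle between the x axis of rod_grip and the x axis of stand, either way round below 0.08 rad); the robot touches nothing.
It fails at once if The kitchen timer is moved by more than 30 mm (distance of kitchen_timer from where it was at the start of the episode above 0.03 m).
It fails at once if The small round tin is moved by more than 30 mm (distance of salve_tin from where it was at the start of the episode above 0.03 m).
It also fails if it takes over 64 s, if anything falls off the work surface, if the arm or the gripper's body presses on something with over 40 N, if the wrist force passes 120 N, or if a joint passes its speed limit or range.

## Working session

There is one attempt and no reset: what is moved stays moved. The work goes in short steps, Python scripts to look and compute and a tool call to move; the robot and the scene stay as the last step left them, time stands still between calls to the robot, and variables do not carry over. Pictures are saved under pics/ and viewed, at most 10 in all, crops included, and the job is handed in when it is done.

Besides the shell and the picture viewer there is one more tool, called after "Call:" as name([rows], argument=value, ...), one row to a line, values as JSON. carry_out: Moves the arm, as the interface text tells. Shift numbers are shares of 25 cm and turn numbers shares of 90 degrees, none past 1 either way. Its arguments: {"type":"object","properties":{"series":{"type":"array","items":{"type":"object","properties":{"translation":{"type":"array","items":{"type":"number","minimum":-1,"maximum":1}},"rotation":{"type":"array","items":{"type":"number","minimum":-1,"maximum":1}}}}},"jaw":{"type":"number"},"grip_force":{"type":"number"}},"required":["series"]}

```bash
ls; mkdir -p pics; python3 - <<'E'
from bench import env, vision, ticket
import cv2
s=env.observe(); print(s, env.grip_point_offset)
for n in("scene","top"):
    c=vision.get_calibration(n); print(n,c)
    cv2.imwrite(f"pics/{n}0.png",vision.read_camera(n)[:,:,::-1])
print(vision.get_calibration("wrist"))
E
```

```text
pics
{'t': 0.0, 'joint_positions': array([ 1.31780501,  0.69001037, -0.19452493,  1.56633952,  0.15727651,
        0.90251085, -0.21510822]), 'qvel': array([-1.37775306e-03,  2.37393464e-04,  4.95720133e-05, -1.13362435e-04,
        4.52975042e-04, -8.51737000e-04,  1.71046353e-04]), 'tau': array([-7.70202168e-04, -5.27565265e+01, -1.26669366e+00, -1.53428131e+01,
       -5.25245850e-02,  6.52953837e-03,  1.43925954e-04]), 'tcp_pos': array([ 176.57924554, -598.86950861,  237.89505169]), 'orientation': array([ 9.89731044e-01,  1.42939071e-01, -1.88491181e-04, -9.19966323e-04]), 'ft_force': array([0.49082531, 0.04639964, 1.01498504]), 'wrist_torque': array([ 0.05280742,  0.03048272, -0.00480264]), 'grasp_force': 0.0, 'finger_gap': 87.90852832005542} -18.700000000000003
scene {'fx': 445.9293039596818, 'fy': 445.9293039596818, 'cx': 320.74007071880175, 'cy': 194.10224082745287, 'dist': array([-0.02268768,  0.        ,  0.        ,  0.        ,  0.        ]), 'rvec': array([ 0.84811391, -2.42586248,  1.24189473]), 'tvec': array([530.84380082, 180.52540177, 959.13392684])}
top {'fx': 392.50523036696194, 'fy': 392.50523036696194, 'cx': 321.8248788839757, 'cy': 203.24068184998805, 'dist': array([-0.0024166,  0.       ,  0.       ,  0.       ,  0.       ]), 'rvec': array([ 2.1744657 , -2.16913946,  0.06448353]), 'tvec': array([169.96479043, 540.43725293, 894.1875632 ])}
{'fx': 303.3214624272213, 'fy': 303.3214624272213, 'cx': 315.66791823219216, 'cy': 198.56554873744184, 'dist': array([-0.04661114,  0.        ,  0.        ,  0.        ,  0.        ]), 'tool_from_camera': array([[-2.95185358e-04, -9.53192566e-01, -3.02363764e-01,
         7.84910368e+01],
       [ 9.99999842e-01, -4.26141119e-04,  3.67138025e-04,
        -1.06453750e+00],
       [-4.78802868e-04, -3.02363608e-01,  9.53192541e-01,
        -1.46008922e+02],
       [ 0.00000000e+00,  0.00000000e+00,  0.00000000e+00,
         1.00000000e+00]])}
```

View pics/scene0.png

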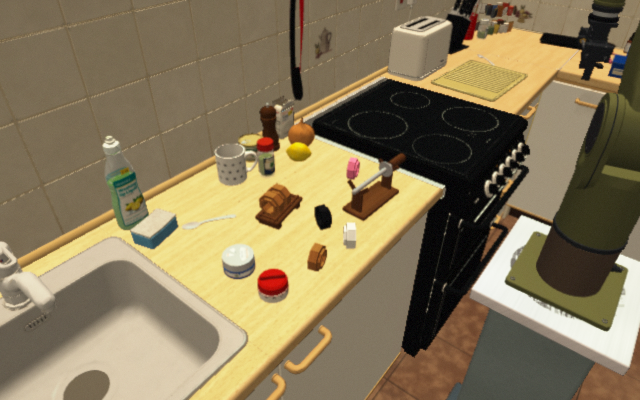

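View pics/top0.png

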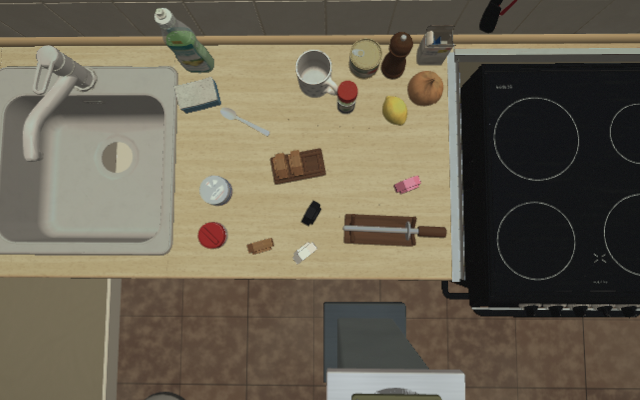

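The scene view shows the brown odd ring at (317,257), with black (322,216), white (350,235) and pink (353,168) look-alikes. The rack is at (278,204), the stand with rod at (375,187), the tin at (239,261) and the timer at (273,284). In the top view the brown ring is at (260,246), the rack at (298,166) with its empty place on the right, and the stand at (380,230) with the handle on the right. The brown octagon at top (260,246) fits "mid-brown"; I'll confirm it in an enlarged crop.

```bash
cat > h.py <<'E'
import numpy as np, cv2
from scipy.spatial.transform import Rotation as R
from bench import env, vision
def cam(n, s=None):
    c=vision.get_calibration(n); K=np.array([[c['fx'],0,c['cx']],[0,c['fy'],c['cy']],[0,0,1.]])
    if n=="wrist":
        s=s or env.observe(); T=np.eye(4); T[:3,:3]=R.from_quat(s['orientation']).as_matrix(); T[:3,3]=s['tcp_pos']
        M=T@np.array(c['tool_from_camera']); Rc=M[:3,:3]; o=M[:3,3]
    else:
        Rc=cv2.Rodrigues(np.array(c['rvec']))[0].T; o=-Rc@np.array(c['tvec'])
    return K,np.array(c['dist']),Rc,o
def ray(C,px,z):
    K,d,Rc,o=C; p=cv2.undistortPoints(np.array(px,float).reshape(-1,1,2),K,d)[:,0]
    v=np.c_[p,np.ones(len(p))]@Rc.T
    return o+v*((z-o[2])/v[:,2])[:,None]
def proj(C,P):
    K,d,Rc,o=C; return cv2.projectPoints(np.array(P,float).reshape(-1,3),cv2.Rodrigues(Rc.T)[0],-Rc.T@o,K,d)[0][:,0]
def down(yaw):  # tool z down, tool y (closing line) at world angle yaw+... : tool x at angle yaw, tool y at yaw-90
    a=np.deg2rad(yaw); x=np.array([np.cos(a),np.sin(a),0]); z=np.array([0,0,-1.]); return R.from_matrix(np.c_[x,np.cross(z,x),z])
def go(p,Rt,s=None):
    """tool-frame delta to reach p,Rt from the current measured pose, in shares, and rows needed"""
    s=s or env.observe(); R0=R.from_quat(s['orientation']); t=R0.inv().apply(np.array(p)-s['tcp_pos'])/250; w=(R0.inv()*Rt).as_rotvec()/(np.pi/2)
    print("shift",t.round(4),"turn",w.round(4),"rows",np.linalg.norm(t)/.2,np.linalg.norm(w)/.0954)
def snap(n,name=None):
    s=env.observe(); im=vision.read_camera(n)
    if name: cv2.imwrite(f"pics/{name}.png",im[:,:,::-1])
    return im,cam(n,s)
E
python3 - <<'E'
from h import *
T=cam("top");S=cam("scene"); print(T[3],S[3])
im=cv2.imread("pics/top0.png");sc=cv2.imread("pics/scene0.png")
a=cv2.resize(im[222:272,220:330],None,fx=4,fy=4,interpolation=2);b=cv2.resize(sc[190:280,270:370],None,fx=4,fy=4,interpolation=2)
W=np.zeros((570,800,3),np.uint8);W[:200,:440]=a;W[210:570,:400]=b
W[210:570,400:800]=cv2.resize(sc[150:240,245:345],None,fx=4,fy=4,interpolation=2)
cv2.imwrite("pics/crop1.png",W)
hsv=cv2.cvtColor(im,cv2.COLOR_BGR2HSV)
for nm,(x0,y0,x1,y1),z in(("ring",(240,232,280,260),58),("rack",(265,143,332,190),28),("stand",(338,208,450,250),12),("tin",(195,172,236,210),41),("timer",(192,216,232,254),54)):
    h=hsv[y0:y1,x0:x1].astype(int)
    m=(h[...,2]<165)&(h[...,1]>60) if nm!="tin" else (h[...,1]<60)
    if nm=="timer": m=(h[...,1]>150)
    k,l,st,ce=cv2.connectedComponentsWithStats(m.astype(np.uint8)); i=1+np.argmax(st[1:,4])
    pts=np.argwhere(l==i)[:,::-1]+[x0,y0]
    r=cv2.minAreaRect(ray(T,pts,z)[:,:2].astype(np.float32)); print(nm,st[i,4],np.round(r[0],1),np.round(r[1],1),round(r[2],1), "box px",[x0+st[i,0],y0+st[i,1],st[i,2],st[i,3]])
E
```

```text
[467.81406933 153.34777368 937.1052819 ] [ 10.29185601 859.82972012 703.49796109]
ring 325 [440.2 307.9] [27.9 62.2] 16.1 box px [np.int32(246), np.int32(238), np.int32(29), np.int32(17)]
rack 1611 [630.6 229. ] [ 75.5 127. ] 10.9 box px [np.int32(269), np.int32(148), np.int32(58), np.int32(37)]
stand 1316 [464.2   0.8] [ 48.5 245.2] 1.6 box px [np.int32(342), np.int32(225), np.int32(106), np.int32(22)]
tin 809 [569.2 417.4] [77.7 68. ] 72.7 box px [np.int32(199), np.int32(175), np.int32(34), np.int32(31)]
timer 539 [465.4 418.4] [54.  59.2] 0.2 box px [np.int32(199), np.int32(223), np.int32(27), np.int32(25)]
```

View pics/crop1.png

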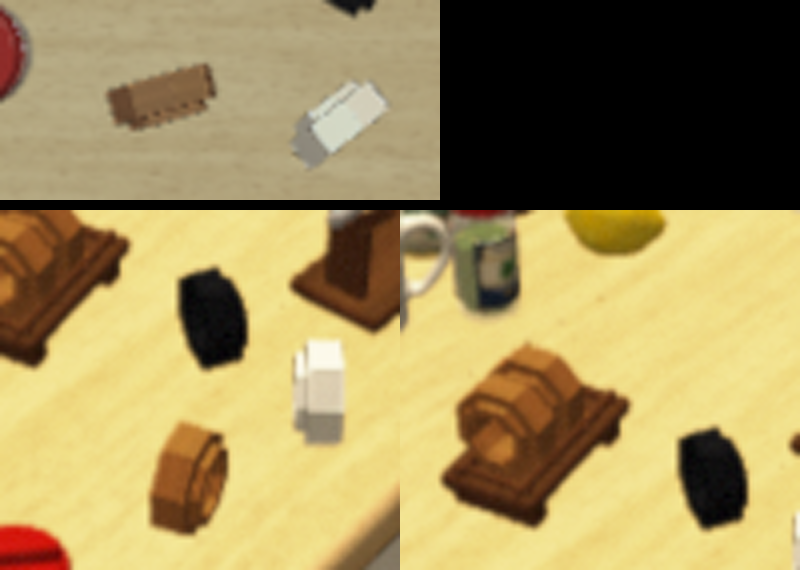

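The crop confirms the brown ring at top (260,246), scene (317,257). Its stepped face points toward the robot, about 196° in world terms. The rings in the rack have their steps pointing left (+y), so rack +x is about 101°. The ring therefore has to turn by about -95°. First I'll move over the ring.

Call:
carry_out([
  {"translation":[0.15,-0.122,0]},
  {"translation":[0.15,-0.122,0]},
  {"translation":[0.15,-0.122,0]},
  {"translation":[0.15,-0.122,0]},
  {"translation":[0.15,-0.122,0]},
  {"translation":[0.15,-0.122,0]},
  {"translation":[0.15,-0.122,0]},
  {"translation":[0.15,-0.122,0]},
  {"translation":[0.15,-0.122,0]},
  {"translation":[0.15,-0.122,0]},
])

```text
invalid input at $.series[0]: expected keys translation, rotation
```

Call:
carry_out([
  {"translation":[0.049,-0.178,0]},
  {"translation":[0.049,-0.178,0]},
  {"translation":[0.049,-0.178,0]},
  {"translation":[0.049,-0.178,0]},
  {"translation":[0.049,-0.178,0]},
  {"translation":[0.049,-0.178,0]},
  {"translation":[0.049,-0.178,0]},
  {"translation":[0.049,-0.178,0]},
  {"translation":[0.049,-0.178,0]},
  {"translation":[0.049,-0.178,0]},
  {"translation":[0.049,-0.178,0]},
])

```text
invalid input at $.series[0]: expected keys translation, rotation
```

Call:
carry_out([
  {"rotation":[0,0,-0.095]},
  {"rotation":[0,0,-0.095]},
  {"rotation":[0,0,-0.095]},
  {"rotation":[0,0,-0.095]},
  {"rotation":[0,0,-0.095]},
  {"rotation":[0,0,-0.095]},
  {"rotation":[0,0,-0.095]},
  {"rotation":[0,0,-0.095]},
  {"rotation":[0,0,-0.095]},
  {"rotation":[0,0,-0.095]},
  {"rotation":[0,0,-0.095]},
  {"rotation":[0,0,-0.095]},
  {"rotation":[0,0,-0.095]},
  {"rotation":[0,0,-0.095]},
  {"rotation":[0,0,-0.095]},
  {"rotation":[0,0,-0.095]},
  {"rotation":[0,0,-0.095]},
  {"rotation":[0,0,-0.095]},
  {"rotation":[0,0,-0.095]},
  {"rotation":[0,0,-0.095]},
], jaw=0.7)

```text
invalid input at $.series[0]: expected keys translation, rotation
```

```bash
python3 - <<'E'
from h import *
s=env.observe(); print(s['t'],s['tcp_pos'],R.from_quat(s['orientation']).as_matrix()[:,0],s['joint_positions'],s['finger_gap'])
im,C=snap("wrist","w1")
print(proj(C,[440,308,58]))
E
```

```text
0.1 [ 176.61413195 -598.9542887   237.97005333] [ 9.59124835e-01  2.82983280e-01 -1.20815949e-04] [ 1.31778174  0.68995575 -0.19452268  1.56618572  0.15730985  0.90250957
 -0.21508933] 88.38258513990955
[[662.83150938 421.15002757]]
```

View pics/w1.png

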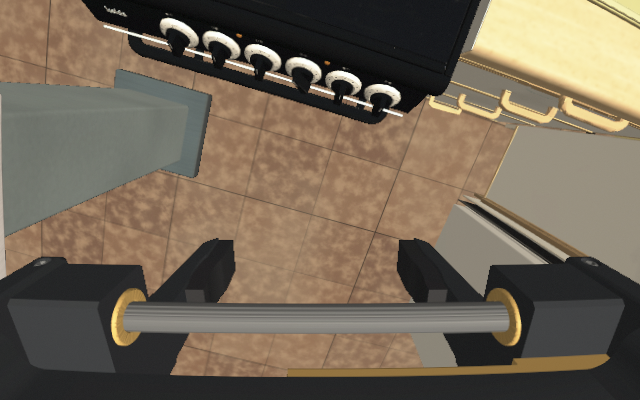

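That picture shows only the floor and stove, with the fingers at (220,270) and (415,270). The moves were refused because each row needs both keys, so I'll resend them.

Call:
carry_out([
  {"translation":[0.15,-0.122,0],"rotation":[0,0,0]},
  {"translation":[0.15,-0.122,0],"rotation":[0,0,0]},
  {"translation":[0.15,-0.122,0],"rotation":[0,0,0]},
  {"translation":[0.15,-0.122,0],"rotation":[0,0,0]},
  {"translation":[0.15,-0.122,0],"rotation":[0,0,0]},
  {"translation":[0.15,-0.122,0],"rotation":[0,0,0]},
  {"translation":[0.15,-0.122,0],"rotation":[0,0,0]},
  {"translation":[0.15,-0.122,0],"rotation":[0,0,0]},
  {"translation":[0.15,-0.122,0],"rotation":[0,0,0]},
  {"translation":[0.15,-0.122,0],"rotation":[0,0,0]},
])

```text
t: 1.15
tcp_pos: [451.0, -199.1, 238.7]
orientation: [0.99, 0.143, -0.0, 0.0]
ft_force: [0.8, -1.3, -0.2]
finger_gap: 88.1
grasp_force: 0.0
```

Call:
carry_out([
  {"translation":[0.049,-0.178,0],"rotation":[0,0,0]},
  {"translation":[0.049,-0.178,0],"rotation":[0,0,0]},
  {"translation":[0.049,-0.178,0],"rotation":[0,0,0]},
  {"translation":[0.049,-0.178,0],"rotation":[0,0,0]},
  {"translation":[0.049,-0.178,0],"rotation":[0,0,0]},
  {"translation":[0.049,-0.178,0],"rotation":[0,0,0]},
  {"translation":[0.049,-0.178,0],"rotation":[0,0,0]},
  {"translation":[0.049,-0.178,0],"rotation":[0,0,0]},
  {"translation":[0.049,-0.178,0],"rotation":[0,0,0]},
  {"translation":[0.049,-0.178,0],"rotation":[0,0,0]},
  {"translation":[0.049,-0.178,0],"rotation":[0,0,0]},
])

```text
t: 2.25
tcp_pos: [440.5, 308.6, 238.6]
orientation: [0.99, 0.143, -0.0, 0.0]
ft_force: [0.9, 0.1, -0.0]
finger_gap: 88.1
grasp_force: 0.0
```

Call:
carry_out([
  {"translation":[0,0,0],"rotation":[0,0,-0.095]},
  {"translation":[0,0,0],"rotation":[0,0,-0.095]},
  {"translation":[0,0,0],"rotation":[0,0,-0.095]},
  {"translation":[0,0,0],"rotation":[0,0,-0.095]},
  {"translation":[0,0,0],"rotation":[0,0,-0.095]},
  {"translation":[0,0,0],"rotation":[0,0,-0.095]},
  {"translation":[0,0,0],"rotation":[0,0,-0.095]},
  {"translation":[0,0,0],"rotation":[0,0,-0.095]},
  {"translation":[0,0,0],"rotation":[0,0,-0.095]},
  {"translation":[0,0,0],"rotation":[0,0,-0.095]},
  {"translation":[0,0,0],"rotation":[0,0,-0.095]},
  {"translation":[0,0,0],"rotation":[0,0,-0.095]},
  {"translation":[0,0,0],"rotation":[0,0,-0.095]},
  {"translation":[0,0,0],"rotation":[0,0,-0.095]},
  {"translation":[0,0,0],"rotation":[0,0,-0.095]},
  {"translation":[0,0,0],"rotation":[0,0,-0.095]},
  {"translation":[0,0,0],"rotation":[0,0,-0.095]},
  {"translation":[0,0,0],"rotation":[0,0,-0.095]},
  {"translation":[0,0,0],"rotation":[0,0,-0.095]},
  {"translation":[0,0,0],"rotation":[0,0,-0.095]},
], jaw=0.7)

```text
t: 4.25
tcp_pos: [441.0, 306.4, 238.4]
orientation: [-0.068, 0.998, -0.0, -0.0]
ft_force: [-1.4, -0.4, 0.3]
finger_gap: 75.4
grasp_force: 0.0
```

```bash
python3 - <<'E'
from h import *
s=env.observe(); print(s['t'],s['tcp_pos'],R.from_quat(s['orientation']).as_matrix()[:,0],s['joint_positions'],s['finger_gap'])
im,C=snap("wrist","w2")
print(proj(C,[440,308,58]))
E
```

```text
4.25 [441.03858564 306.43106513 238.44435462] [-9.90835061e-01 -1.35076992e-01  2.95948728e-04] [-0.15252549  0.72031238 -0.94143846  1.81018583  0.69597781  0.98255049
  0.31803434] 75.36216062848305
[[316.50048328 176.42767694]]
```

View pics/w2.png

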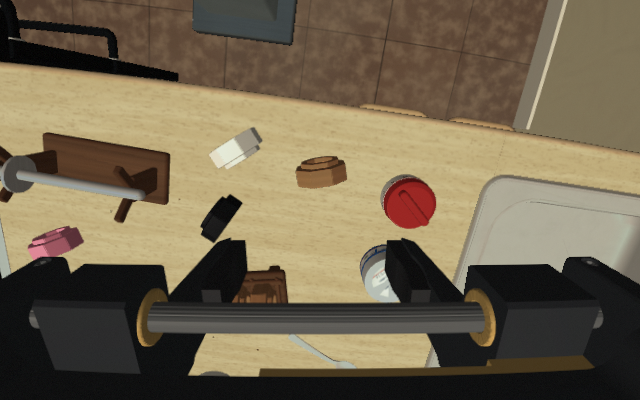

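The wrist view shows the brown ring at (321,172) with its stepped face on the upper (robot) side. White is at (236,147), black at (221,217), pink at (55,243), the timer at (408,202) and the tin at (378,270). I'll go lower and measure from near.

Call:
carry_out([
  {"translation":[0,0,0.18],"rotation":[0,0,-0.09]},
  {"translation":[0,0,0.18],"rotation":[0,0,0]},
  {"translation":[0,0,0],"rotation":[0,0,0]},
])

```text
t: 4.6
tcp_pos: [439.0, 303.2, 144.1]
orientation: [-0.134, 0.991, -0.003, -0.004]
ft_force: [-1.0, -1.5, -0.4]
finger_gap: 74.9
grasp_force: 0.0
```

```bash
python3 - <<'E'
from h import *
im,C=snap("wrist","w3")
p=proj(C,[440,308,40])[0]; print(p)
hsv=cv2.cvtColor(im,cv2.COLOR_RGB2HSV).astype(int)
x0,y0=int(p[0])-70,max(0,int(p[1])-70)
h=hsv[y0:y0+140,x0:x0+140]
m=((h[...,1]>105)&(h[...,0]<20)).astype(np.uint8)
k,l,st,ce=cv2.connectedComponentsWithStats(m); i=1+np.argmax(st[1:,4]); m=(l==i)
pts=np.argwhere(m)[:,::-1]+[x0,y0]
hull=cv2.convexHull(pts.astype(np.int32)); ap=cv2.approxPolyDP(hull,2,True)[:,0]
print(st[i],ap.tolist()); print(ray(C,ap,58)[:,:2].round(1).tolist())
c=cv2.resize(im[y0:y0+140,x0:x0+140][:,:,::-1],None,fx=4,fy=4,interpolation=2)
cv2.polylines(c,[((ap-[x0,y0])*4+2).astype(np.int32)],True,(0,255,0),1)
cv2.imwrite("pics/c3.png",c); print(x0,y0)
E
```

```text
[320.35446584 201.08697085]
[  43   48   67   44 2566] [[359, 213], [340, 222], [312, 222], [294, 215], [293, 194], [303, 182], [314, 179], [347, 181], [359, 194]]
[[436.0, 339.4], [447.6, 326.7], [453.8, 304.6], [451.8, 288.8], [434.7, 283.7], [423.1, 288.9], [418.4, 296.6], [413.0, 322.1], [420.6, 334.5]]
250 131
```

View pics/c3.png

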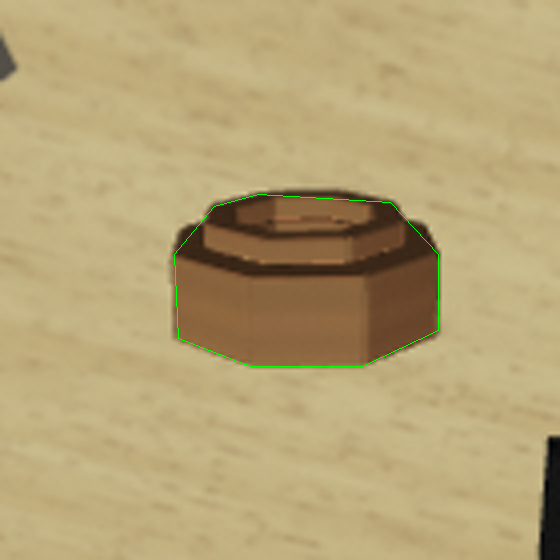

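The crop shows the brown octagon with its stepped face up in the picture. The corners of the top flat are at full-frame pixels (312.5,222.5), (341,222.5), (312.2,199.2) and (342.2,199.2).

```bash
python3 - <<'E'
from h import *
s=env.observe(); C=cam("wrist",s)
q=ray(C,[[312.5,222.5],[341,222.5],[342.2,199.2],[312.2,199.2]],58)[:,:2]; print(q.round(1))
print("sides",np.linalg.norm(np.roll(q,-1,0)-q,axis=1).round(1))
c=q.mean(0); ax=(q[2]+q[3]-q[0]-q[1]); w=(q[1]+q[2]-q[0]-q[3]);
print(c,"axis",np.rad2deg(np.arctan2(ax[1],ax[0]))%360,"perp",(np.rad2deg(np.arctan2(w[1],w[0]))-90)%360, np.rad2deg(np.arctan2(w[1],w[0])))
ext=ray(C,[[293.5,200],[360,200]],33)[:,:2]; print("flats",ext,ext.mean(0),np.linalg.norm(ext[0]-ext[1]))
yaw=(np.rad2deg(np.arctan2(w[1],w[0]))+90)%360; print(yaw)
go([c[0],c[1],29-18.7],down(yaw),s)
E
```

```text
[[456.4 307.8]
 [450.1 330.7]
 [430.4 325.7]
 [436.9 302.2]]
sides [23.7 20.3 24.4 20.3]
[443.4347174  316.58034716] axis 195.01620048118497 perp 15.479890344744135 105.47989034474413
flats [[449.70605703 287.87148059]
 [433.72621812 345.57176089]] [441.71613758 316.72162074] 59.87217715498197
195.47989034474415
shift [-0.0284  0.0415  0.5465] turn [-0.0018 -0.0031 -0.0005] rows 2.744067838953444 0.038012131820203826
```

The flat measures 24 x 20 mm, which matches. I'll move over it and re-check before the final descent.

Call:
carry_out([
  {"translation":[-0.028,0.042,0.1],"rotation":[0,0,0]},
  {"translation":[0,0,0.12],"rotation":[0,0,0]},
  {"translation":[0,0,0],"rotation":[0,0,0]},
  {"translation":[0,0,0],"rotation":[0,0,0]},
])

```text
t: 5.05
tcp_pos: [445.4, 319.5, 95.6]
orientation: [-0.135, 0.991, 0.0, 0.001]
ft_force: [0.3, 0.0, -0.3]
finger_gap: 75.3
grasp_force: 0.0
```

```bash
python3 - <<'E'
from h import *
s=env.observe(); im,C=snap("wrist","w4")
print(s['tcp_pos'],R.from_quat(s['orientation']).as_matrix()[:,0])
p=proj(C,[443.4,316.6,58])[0]; print("top centre pred",p)
hsv=cv2.cvtColor(im,cv2.COLOR_RGB2HSV).astype(int)
m=((hsv[...,1]>105)&(hsv[...,0]<20)).astype(np.uint8); m[:,:200]=0;m[:,440:]=0; m[300:]=0
k,l,st,ce=cv2.connectedComponentsWithStats(m); i=1+np.argmax(st[1:,4]); pts=np.argwhere(l==i)[:,::-1]
ap=cv2.approxPolyDP(cv2.convexHull(pts.astype(np.int32)),2,True)[:,0]; print(st[i],ap.tolist())
c=im[150:350,220:420]; cv2.imwrite("pics/c4.png",cv2.resize(c[:,:,::-1],None,fx=3,fy=3,interpolation=2))
E
```

```text
[445.44502113 319.53454798  95.62970113] [-0.96369364 -0.26700489 -0.00171862]
top centre pred [310.65843571 223.69306736]
[ 266  178   83   56 3948] [[348, 221], [324, 233], [288, 233], [268, 223], [266, 199], [270, 192], [283, 182], [309, 178], [333, 181], [345, 189], [348, 198]]
```

View pics/c4.png

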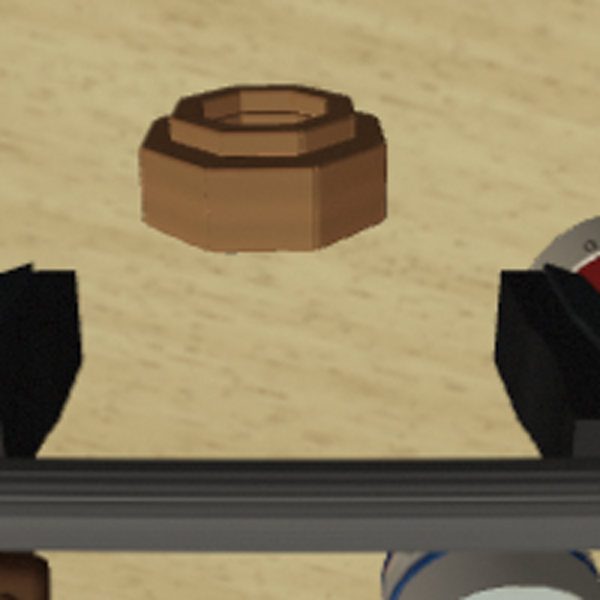

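This view shows the ring at crop (262,170), left of the finger midline at about (290,300). The top flat corners are at full-frame (290.7,233.3), (324,232.7), (326,205.3) and (288.7,205.3). The earlier reading was taken before the arm had settled, so I'll recompute.

```bash
python3 - <<'E'
from h import *
s=env.observe(); C=cam("wrist",s)
q=ray(C,[[290.7,233.3],[324,232.7],[326,205.3],[288.7,205.3]],58)[:,:2]
print("sides",np.linalg.norm(np.roll(q,-1,0)-q,axis=1).round(1))
c=q.mean(0); w=(q[1]+q[2]-q[0]-q[3]); ax=(q[2]+q[3]-q[0]-q[1]); yaw=(np.rad2deg(np.arctan2(w[1],w[0]))+90)%360
print(c,yaw,np.rad2deg(np.arctan2(ax[1],ax[0]))%360,s['tcp_pos'])
ext=ray(C,[[266,200],[348.5,200]],34)[:,:2]; print("flats",ext.mean(0),np.linalg.norm(ext[0]-ext[1]))
go([c[0],c[1],29-18.7],down(yaw),s)
E
```

```text
sides [22.  19.1 23.9 19.6]
[441.41629718 314.06257258] 196.00428624820393 194.97928965975217 [445.64438611 319.80290749  95.9916278 ]
flats [436.30563734 311.98422395] 59.44435750200436
shift [ 0.0233 -0.0181  0.3427] turn [ 0.0009  0.0017 -0.0057] rows 1.7197538492701616 0.06296437577394509
```

Call:
carry_out([
  {"translation":[0.023,-0.019,0],"rotation":[0,0,0]},
  {"translation":[0,0,0.17],"rotation":[0,0,0]},
  {"translation":[0,0,0.168],"rotation":[0,0,0]},
  {"translation":[0,0,0],"rotation":[0,0,0]},
])

```text
t: 5.5
tcp_pos: [439.1, 309.9, 6.6]
orientation: [-0.135, 0.991, -0.002, -0.002]
ft_force: [-0.3, -0.7, -0.2]
finger_gap: 74.9
grasp_force: 0.0
```

Call:
carry_out([
  {"translation":[0,0,0],"rotation":[0,0,0]},
  {"translation":[0,0,0],"rotation":[0,0,0]},
  {"translation":[0,0,0],"rotation":[0,0,0]},
  {"translation":[0,0,0],"rotation":[0,0,0]},
  {"translation":[0,0,0],"rotation":[0,0,0]},
], jaw=-1, grip_force=15)

```text
t: 6.0
tcp_pos: [441.5, 313.8, 11.5]
orientation: [-0.135, 0.991, 0.001, 0.002]
ft_force: [-0.8, -1.6, 8.9]
finger_gap: 57.6
grasp_force: 15.0
```

Call:
carry_out([
  {"translation":[0,0,-0.17],"rotation":[0,0,0]},
  {"translation":[0,0,-0.17],"rotation":[0,0,0]},
  {"translation":[0,0,-0.17],"rotation":[0,0,0]},
  {"translation":[0,0,-0.17],"rotation":[0,0,0]},
  {"translation":[-0.125,-0.133,0],"rotation":[0,0,0]},
  {"translation":[-0.125,-0.133,0],"rotation":[0,0,0]},
  {"translation":[-0.125,-0.133,0],"rotation":[0,0,0]},
  {"translation":[-0.125,-0.133,0],"rotation":[0,0,0]},
  {"translation":[-0.125,-0.133,0],"rotation":[0,0,0]},
])

```text
t: 6.9
tcp_pos: [637.2, 192.8, 180.7]
orientation: [-0.135, 0.991, 0.0, 0.001]
ft_force: [-0.1, 1.4, 0.4]
finger_gap: 57.7
grasp_force: 15.0
```

Call:
carry_out([
  {"translation":[0,0,0],"rotation":[0,0,0.095]},
  {"translation":[0,0,0],"rotation":[0,0,0.095]},
  {"translation":[0,0,0],"rotation":[0,0,0.095]},
  {"translation":[0,0,0],"rotation":[0,0,0.095]},
  {"translation":[0,0,0],"rotation":[0,0,0.095]},
  {"translation":[0,0,0],"rotation":[0,0,0.095]},
  {"translation":[0,0,0],"rotation":[0,0,0.095]},
  {"translation":[0,0,0],"rotation":[0,0,0.095]},
  {"translation":[0,0,0],"rotation":[0,0,0.095]},
  {"translation":[0,0,0],"rotation":[0,0,0.095]},
  {"translation":[0,0,0],"rotation":[0,0,0.095]},
  {"translation":[0,0,0],"rotation":[0,0,0]},
  {"translation":[0,0,0],"rotation":[0,0,0]},
  {"translation":[0,0,0],"rotation":[0,0,0]},
])

```text
t: 8.3
tcp_pos: [635.6, 194.3, 179.6]
orientation: [0.632, 0.775, 0.0, -0.0]
ft_force: [-0.2, -0.6, -0.1]
finger_gap: 58.0
grasp_force: 15.0
```

```bash
python3 - <<'E'
from h import *
s=env.observe(); im,C=snap("wrist","w5")
x=R.from_quat(s['orientation']).as_matrix()[:,0]; print(s['tcp_pos'],x,np.rad2deg(np.arctan2(x[1],x[0])))
print(proj(C,[[636,196,58],[630,229,86],[624,262,86]]))
c=cv2.resize(im[60:340,140:500][:,:,::-1],(720,560),interpolation=2); cv2.imwrite("pics/c5.png",c)
E
```

```text
[635.61825887 194.33862568 179.5822499 ] [-2.01652262e-01  9.79457139e-01  2.78321014e-04] 101.63359590905515
[[316.46151083 191.28464383]
 [317.51295822 160.68456794]
 [318.59059195 117.41197897]]
```

View pics/c5.png

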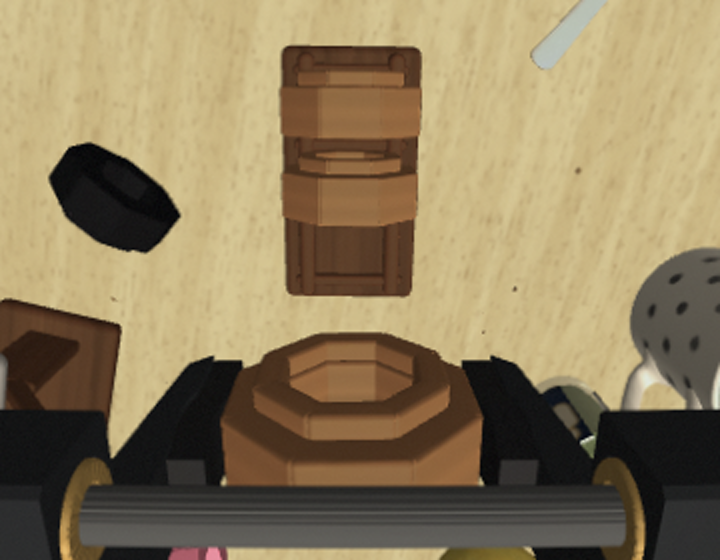

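The crop shows the rack upright. Its far-end corners are at crop (281,46) and (421,46), and its near-end corners at (287,296) and (411,296). The empty place is at (348,258), and the held ring's step faces up, the same way as the rack rings' steps.

```bash
python3 - <<'E'
from h import *
s=env.observe(); C=cam("wrist",s)
f=lambda a:np.array(a,float)/2+[140,60]
for z in (28,34):
    q=ray(C,f([[281,46],[421,46],[411.5,296],[286,296]]),z)[:,:2]
    ax=q[0]+q[1]-q[2]-q[3]; w=q[1]+q[2]-q[0]-q[3]
    print(z,"sides",np.linalg.norm(np.roll(q,-1,0)-q,axis=1).round(1),q.mean(0),np.rad2deg(np.arctan2(ax[1],ax[0])),np.rad2deg(np.arctan2(w[1],w[0]))+90)
# ring flat extremes at z~57..69 : silhouettes
for r in ([[282,190],[418,190]],[[281,105],[421,105]]):
    e=ray(C,f(r),60)[:,:2]; print("ring mid",e.mean(0),np.linalg.norm(e[0]-e[1]))
# rear top edges of rings a, b at z=86: rack x=-10, +24
e=ray(C,f([[350,226],[350,138]]),86); print(e.round(1))
# held ring: front step face centre
z0=s['tcp_pos'][2]+18.7
e=ray(C,f([[254,395],[449,395]]),z0)[:,:2]; print("held step mid",e.mean(0),np.linalg.norm(e[0]-e[1]),"tcp",s['tcp_pos'])
E
```

```text
28 sides [ 64.7 122.3  65.2 122.3] [627.61168163 229.38063949] 101.02059866413173 101.58677626318753
34 sides [ 63.4 119.8  63.9 119.8] [627.4579699  230.23856214] 101.02059866413167 101.58677626318755
ring mid [627.91789832 228.86528061] 59.79195572131674
ring mid [621.09675464 264.38158771] 59.19981352848926
[[630.1 218.8  86. ]
 [623.1 252.9  86. ]]
held step mid [633.81164282 203.94890128] 45.88498375505189 tcp [635.64128017 194.30550853 179.4136124 ]
```

Call:
carry_out([
  {"translation":[0.011,-0.004,0.1],"rotation":[0,0,0.005]},
  {"translation":[0,0,0.12],"rotation":[0,0,0]},
  {"translation":[0,0,0.12],"rotation":[0,0,0]},
  {"translation":[0,0,0.06],"rotation":[0,0,0]},
  {"translation":[0,0,0.06],"rotation":[0,0,0]},
  {"translation":[0,0,0.05],"rotation":[0,0,0]},
  {"translation":[0,0,0.03],"rotation":[0,0,0]},
  {"translation":[0,0,0.015],"rotation":[0,0,0]},
  {"translation":[0,0,0],"rotation":[0,0,0]},
  {"translation":[0,0,0],"rotation":[0,0,0]},
])

```text
t: 9.35
tcp_pos: [634.7, 197.0, 41.1]
orientation: [0.636, 0.772, 0.001, 0.0]
ft_force: [0.7, 0.4, -0.2]
finger_gap: 58.0
grasp_force: 15.0
```

Call:
carry_out([
  {"translation":[0,0,0.005],"rotation":[0,0,0]},
  {"translation":[0,0,0],"rotation":[0,0,0]},
])

```text
t: 9.55
tcp_pos: [634.5, 196.9, 39.6]
orientation: [0.636, 0.772, 0.0, 0.0]
ft_force: [1.0, 0.1, 0.5]
finger_gap: 57.9
grasp_force: 15.0
```

Call:
carry_out([
  {"translation":[0,0,0],"rotation":[0,0,0]},
  {"translation":[0,0,0],"rotation":[0,0,0]},
  {"translation":[0,0,0],"rotation":[0,0,0]},
  {"translation":[0,0,0],"rotation":[0,0,0]},
  {"translation":[0,0,-0.05],"rotation":[0,0,0]},
  {"translation":[0,0,-0.1],"rotation":[0,0,0]},
  {"translation":[0,0,-0.15],"rotation":[0,0,0]},
  {"translation":[0,0,-0.19],"rotation":[0,0,0]},
  {"translation":[0,0,-0.19],"rotation":[0,0,0]},
  {"translation":[0,0,0],"rotation":[0,0,0]},
  {"translation":[0,0,0],"rotation":[0,0,0]},
  {"translation":[0,0,0],"rotation":[0,0,0]},
], jaw=0.8)

```text
t: 10.75
tcp_pos: [633.4, 196.1, 208.3]
orientation: [0.636, 0.772, -0.001, -0.0]
ft_force: [0.1, -0.7, -1.1]
finger_gap: 79.6
grasp_force: 0.0
```

```bash
python3 - <<'E'
from h import *
s=env.observe(); im,C=snap("wrist","w6"); print(s['tcp_pos'],s['finger_gap'])
e=np.array([-.195,.981,0]); y=np.array([-.981,-.195,0]); o=np.array([627.6,229.2,0])
P=[o+e*(k+d)+np.array([0,0,86]) + y*w for k in(-34,0,34) for d in(-10,10) for w in (-12,12)]
p=proj(C,P); print(p.round(0).tolist())
c=im.copy()
for a in p: cv2.circle(c,(int(a[0]*1),int(a[1])),1,(0,255,0),-1)
cv2.imwrite("pics/c6.png",cv2.resize(c[60:340,140:500][:,:,::-1],(720,560),interpolation=2))
E
```

```text
[633.38073894 196.11915835 208.294403  ] 79.55597350536561
[[330.0, 203.0], [304.0, 203.0], [330.0, 182.0], [304.0, 183.0], [330.0, 167.0], [303.0, 167.0], [330.0, 145.0], [303.0, 145.0], [331.0, 129.0], [303.0, 129.0], [331.0, 105.0], [302.0, 105.0]]
```

View pics/c6.png

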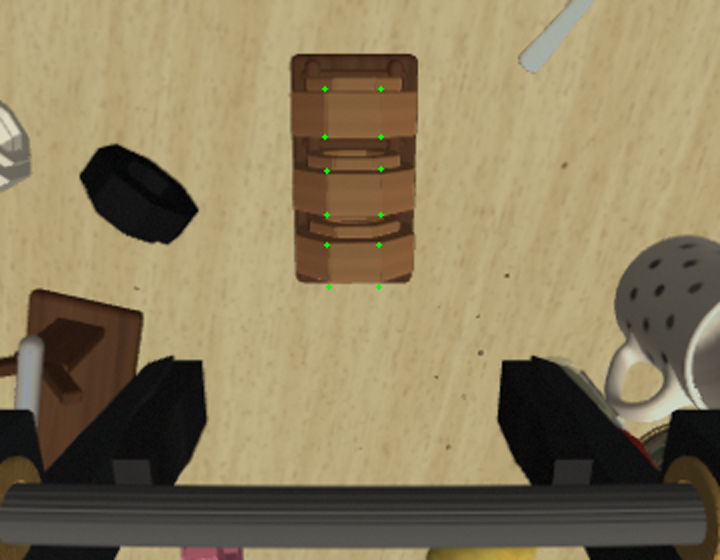

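The picture shows all three rings standing in their places, steps all facing up (rack +x). Ring c is at crop (354,262), within 3 mm of the prediction marks. Next is the rod.

```bash
python3 - <<'E'
from h import *
im=cv2.imread("pics/top0.png"); T=cam("top")
hsv=cv2.cvtColor(im,cv2.COLOR_BGR2HSV).astype(int)
def comp(m,off):
    k,l,st,ce=cv2.connectedComponentsWithStats(m.astype(np.uint8)); i=1+np.argmax(st[1:,4]); return np.argwhere(l==i)[:,::-1]+off
h=hsv[222:242,419:455]; a=comp((h[...,2]<120),[419,222]); r=cv2.minAreaRect(ray(T,a,75)[:,:2].astype(np.float32)); print("handle",r)
h=hsv[222:240,343:408]; a=comp((h[...,1]<60)&(h[...,2]>110),[343,222]); r=cv2.minAreaRect(ray(T,a,77)[:,:2].astype(np.float32)); print("rod",len(a),r)
go([463,-100,215],down(91))
E
```

```text
handle ((474.3518371582031, -71.2113265991211), (58.57530212402344, 23.9270076751709), 89.0765380859375)
rod 290 ((480.3168640136719, 55.216590881347656), (137.44847106933594, 9.885055541992188), 87.56874084472656)
shift [-1.0321 -0.8951 -0.0253] turn [-0.0019  0.0008  0.1116] rows 6.831988154844734 1.169741161400792
```

Call:
carry_out([
  {"translation":[-0.133,-0.118,0],"rotation":[0,0,0]},
  {"translation":[-0.133,-0.118,0],"rotation":[0,0,0]},
  {"translation":[-0.133,-0.118,0],"rotation":[0,0,0]},
  {"translation":[-0.133,-0.118,0],"rotation":[0,0,0]},
  {"translation":[-0.133,-0.118,0],"rotation":[0,0,0]},
  {"translation":[-0.133,-0.118,0],"rotation":[0,0,0]},
  {"translation":[-0.133,-0.118,0],"rotation":[0,0,0]},
  {"translation":[0,0,0],"rotation":[0,0,0.074]},
  {"translation":[0,0,0],"rotation":[0,0,0.074]},
  {"translation":[0,0,0],"rotation":[0,0,0]},
  {"translation":[0,0,0],"rotation":[0,0,0]},
  {"translation":[0,0,0],"rotation":[0,0,0]},
])

```text
t: 12.0
tcp_pos: [475.8, -70.7, 208.7]
orientation: [0.72, 0.694, -0.0, -0.0]
ft_force: [0.8, -0.5, 0.5]
finger_gap: 79.5
grasp_force: 0.0
```

```bash
python3 - <<'E'
from h import *
s=env.observe(); im,C=snap("wrist","w7"); x=R.from_quat(s['orientation']).as_matrix()[:,0]; print(s['tcp_pos'],np.rad2deg(np.arctan2(x[1],x[0])))
e=np.array([.047,.9989,0]); g=np.array([474.4,-71.2,75])
ds=(-30,0,30,50,54,100,194); p=proj(C,[g+e*d for d in ds]); print(p.round(1).tolist())
# row profiles across columns: rod centre per row
hsv=cv2.cvtColor(im,cv2.COLOR_RGB2HSV).astype(int)
for r in range(int(p[-1][1])-12,int(p[0][1])+14,4):
    print(r,' '.join(f"{a}/{b}" for a,b in hsv[r,290:346:4,1:3]))
cv2.imwrite("pics/c7.png",cv2.resize(im[60:340,140:500][:,:,::-1],(720,560),interpolation=2))
E
```

```text
[475.83563542 -70.7488098  208.7283403 ] 87.87437842669151
[[314.4, 219.0], [314.6, 189.8], [314.9, 158.7], [315.1, 137.0], [315.1, 132.5], [315.6, 78.7], [316.8, -45.9]]
-57 46/22 33/23 21/24 38/20 21/24 21/24 13/20 36/21 12/21 12/21 35/22 23/22 55/23 35/22
-53 32/24 35/22 12/22 26/20 49/21 36/21 33/23 33/23 28/18 36/21 23/22 14/18 36/21 12/22
-49 21/24 33/23 12/22 24/21 26/20 24/21 33/23 53/24 35/22 24/21 22/23 23/22 49/21 49/21
-45 36/21 0/23 32/24 36/21 38/20 12/22 11/23 26/20 33/23 35/22 22/23 13/20 22/23 22/23
-41 58/22 38/20 23/22 36/21 33/23 13/20 0/22 21/24 26/20 36/21 23/22 33/23 44/23 26/20
-37 12/21 27/19 12/21 24/21 36/21 46/22 23/22 43/24 46/22 24/21 58/22 24/21 32/24 24/21
-33 26/20 35/22 35/22 24/21 58/22 20/25 11/24 36/21 26/20 40/19 13/20 22/23 12/21 38/20
-29 143/112 142/111 140/113 141/112 143/112 143/112 141/112 141/112 141/112 142/111 141/112 142/111 142/111 143/112
-25 141/112 141/112 141/112 139/112 143/112 143/112 145/111 143/112 142/111 145/111 142/111 142/111 142/111 142/111
-21 18/28 9/28 18/29 18/29 19/27 18/29 9/28 18/28 26/29 26/29 19/27 9/28 27/28 18/2
[... 5971 characters left out ...]
6/96 151/88 142/99 133/111 137/112 143/109 102/148 86/232 76/237 79/235 79/236
211 83/233 77/236 73/238 98/117 146/89 148/98 133/113 139/112 146/108 91/188 89/228 75/238 80/236 81/235
215 82/232 91/228 74/238 90/164 149/89 140/100 137/112 139/114 142/108 84/225 80/234 75/237 83/233 82/233
219 82/233 82/234 74/237 78/236 81/233 120/134 137/112 120/145 72/237 74/238 79/235 77/235 82/232 77/236
223 13/232 14/226 16/225 14/224 14/226 13/227 11/228 11/228 11/229 12/228 12/228 11/228 11/228 13/227
227 12/227 12/228 14/226 14/226 14/226 15/226 13/227 12/228 13/228 14/226 12/228 12/228 12/228 15/226
231 13/228 12/228 14/226 13/227 12/227 12/228 12/228 12/228 12/227 13/228 13/228 11/229 12/227 14/226
```

View pics/c7.png

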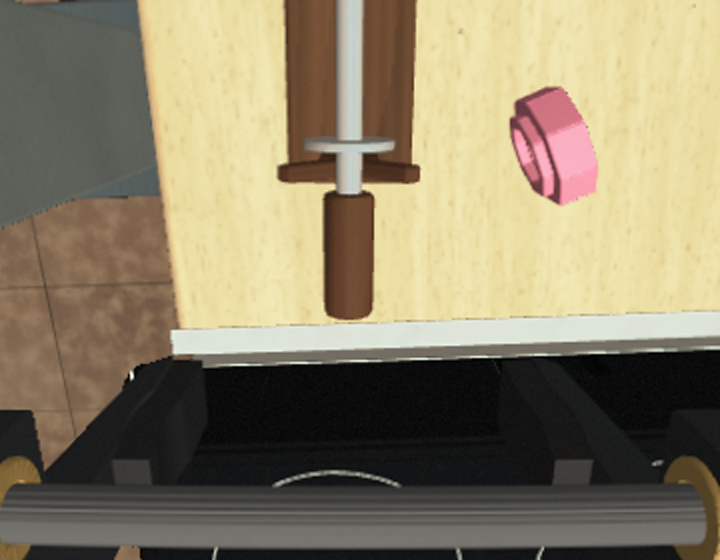

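The picture shows the handle from crop (349,193) to (349,317), the collar at (349,145), the rod going straight up the picture and the rear post at (349,172). That agrees with the prediction to about 1 mm. One sub-pixel fit of the rod line comes next.

```bash
python3 - <<'E'
from h import *
s=env.observe(); C=cam("wrist",s); im=cv2.imread("pics/w7.png"); hsv=cv2.cvtColor(im,cv2.COLOR_BGR2HSV).astype(int)
pts=[]
for r in range(5,127,4):
    c=np.where((hsv[r,295:340,1]<65)&(hsv[r,295:340,2]>140))[0]+295; pts.append([(c.min()+c.max())/2,r])
q=ray(C,pts,75)[:,:2]; f=np.polyfit(q[:,1],q[:,0],1); yaw=90-np.rad2deg(np.arctan(f[0])); print("rod yaw",yaw,"width",c.min(),c.max(),"resid",np.std(q[:,0]-np.polyval(f,q[:,1])))
pts=[]
for r in range(165,213,4):
    c=np.where(hsv[r,280:350,2]<130)[0]+280; pts.append([(c.min()+c.max())/2,r])
h=ray(C,pts,75)[:,:2]; print("handle line x",h[:,0].mean(), "rod line x there",np.polyval(f,h[:,1].mean()),"w",c.min(),c.max())
# along: front end (top edge, z=87) and rear end bottom; col 315 brown extent
c=np.where((hsv[150:225,315,2]<130))[0]+150; print(c.min(),c.max())
fr=ray(C,[[315,c.min()-.5]],87)[0]; re=ray(C,[[315,c.max()+.5]],87)[0]; re2=ray(C,[[315,c.max()+.5]],75)[0]; print(fr,re,re2)
# collar disc row: top edge 129ish z=96; board left/right ends
y=fr[1]-30*np.sin(np.deg2rad(yaw)); p=[np.polyval(f,y),y]; print("grip",p)
go([p[0],p[1],75-18.7],down(yaw),s)
E
```

```text
rod yaw 87.41764476611165 width 309 320 resid 0.10825639977575913
handle line x 473.89379662592887 rod line x there 474.1039660078343 w 302 325
157 219
[476.27315722 -37.16215318  87.        ] [473.96218317 -97.10832272  87.        ] [ 473.734765   -101.83382107   75.        ]
grip [np.float64(474.1734869419442), np.float64(-67.13168794903491)]
shift [ 0.0141 -0.0072  0.6102] turn [-0.0005 -0.0002  0.0048] rows 3.052212496951836 0.050259660854115595
```

Call:
carry_out([
  {"translation":[0.009,-0.007,0.1],"rotation":[0,0,0.005]},
  {"translation":[0,0,0.15],"rotation":[0,0,0]},
  {"translation":[0,0,0.15],"rotation":[0,0,0]},
  {"translation":[0,0,0.15],"rotation":[0,0,0]},
  {"translation":[0,0,0.06],"rotation":[0,0,0]},
  {"translation":[0,0,0],"rotation":[0,0,0]},
  {"translation":[0,0,0],"rotation":[0,0,0]},
  {"translation":[0,0,0],"rotation":[0,0,0]},
])

```text
t: 12.85
tcp_pos: [475.2, -68.8, 57.7]
orientation: [0.724, 0.69, 0.001, 0.001]
ft_force: [0.5, -0.2, -0.2]
finger_gap: 79.4
grasp_force: 0.0
```

Call:
carry_out([
  {"translation":[0,0,0],"rotation":[0,0,0]},
  {"translation":[0,0,0],"rotation":[0,0,0]},
  {"translation":[0,0,0],"rotation":[0,0,0]},
  {"translation":[0,0,0],"rotation":[0,0,0]},
  {"translation":[0,0,0],"rotation":[0,0,0]},
  {"translation":[0,0,0],"rotation":[0,0,0]},
  {"translation":[0,0,0],"rotation":[0,0,0]},
  {"translation":[0,0,0],"rotation":[0,0,0]},
], jaw=-1, grip_force=40)

```text
t: 13.65
tcp_pos: [474.2, -68.9, 56.7]
orientation: [0.724, 0.69, -0.0, -0.0]
ft_force: [-1.8, 0.0, -0.7]
finger_gap: 22.1
grasp_force: 39.8
```

```bash
python3 - <<'E'
from h import *
s=env.observe();print(s); x=R.from_quat(s['orientation']).as_matrix(); print(x.round(4))
im,C=snap("wrist","w8")
E
```

```text
{'t': 13.65, 'joint_positions': array([ 0.17016322,  0.84199911, -0.19915168,  2.12793931,  0.69009702,
        0.23421942, -0.6877483 ]), 'qvel': array([ 7.84754398e-04, -1.50758585e-04,  3.49911321e-04,  4.51488406e-04,
        3.80268772e-06, -1.38492625e-03, -8.92161795e-04]), 'tau': array([ 3.44676148e-03, -4.72806823e+01, -1.11648716e+00, -3.72386143e+00,
       -9.11040494e-03, -1.06207556e-01, -8.08506418e-03]), 'tcp_pos': array([474.19895743, -68.87910209,  56.66310877]), 'orientation': array([ 7.23768937e-01,  6.90042378e-01, -1.92836912e-04, -7.82614121e-05]), 'ft_force': array([-1.75167001,  0.03006408, -0.68790976]), 'wrist_torque': array([-0.05161971, -0.0086174 ,  0.07837976]), 'grasp_force': 39.76610407233238, 'finger_gap': 22.05948791257343}
[[ 4.770e-02  9.989e-01 -4.000e-04]
 [ 9.989e-01 -4.770e-02 -2.000e-04]
 [-2.000e-04 -4.000e-04 -1.000e+00]]
```

Call:
carry_out([
  {"translation":[0,0,0],"rotation":[0,0,0]},
  {"translation":[0,0,-0.05],"rotation":[0,0,0]},
  {"translation":[0,0,-0.05],"rotation":[0,0,0]},
  {"translation":[0,0,-0.1],"rotation":[0,0,0]},
  {"translation":[0,0,-0.14],"rotation":[0,0,0]},
  {"translation":[0,0,-0.14],"rotation":[0,0,0]},
  {"translation":[0,0,0],"rotation":[0,0,0]},
  {"translation":[0,0,0],"rotation":[0,0,0]},
  {"translation":[0,0,0],"rotation":[0,0,0]},
], grip_force=55)

```text
t: 14.6
tcp_pos: [473.5, -69.1, 175.7]
orientation: [0.724, 0.69, -0.001, -0.001]
ft_force: [0.1, -0.4, -1.0]
finger_gap: 21.7
grasp_force: 54.7
```

```bash
cat > rod.py <<'E'
from h import *
def rodfit(name):
    s=env.observe(); im,C=snap("wrist",name); hsv=cv2.cvtColor(im,cv2.COLOR_RGB2HSV).astype(int)
    Rt=R.from_quat(s['orientation']).as_matrix(); pts=[];w=[]
    for r in range(3,150,6):
        m=(hsv[r,280:352,1]<65)&(hsv[r,280:352,2]>120); k,l,st,ce=cv2.connectedComponentsWithStats(m.astype(np.uint8)[None]); 
        if k<2: continue
        i=1+np.argmax(st[1:,4]); 
        pts.append([280+ce[i,0],r]); w.append(st[i,4])
    print(s['tcp_pos'].round(1),list(zip(np.round(pts,1).tolist(),w)))
    # expected pixel positions if the rod lies along tool x at the grasp point
    g=s['tcp_pos']+Rt@np.array([0,0,env.grip_point_offset])
    d=np.array([30,54,80,110,140,170,194]); p=proj(C,g+d[:,None]*Rt[:,0]); print("expected axis",p.round(1).tolist())
    sl=proj(C,g+d[:,None]*(Rt[:,0]*np.cos(.1)+Rt[:,2]*np.sin(.1))); print("sag .1",sl.round(1).tolist())
    f=[C[0][0,0]*12/ (np.linalg.inv(C[2])@(q-C[3]))[2] for q in g+d[:,None]*Rt[:,0]]; print("expected width",np.round(f,1))
    return im,C
E
python3 - <<'E'
from rod import *
rodfit("w9")
T=cam("top");S=cam("scene")
def tri(a,b):
    A=[]
    for C,p in((T,a),(S,b)):
        K,d,Rc,o=C; u=cv2.undistortPoints(np.array([[p]],float),K,d)[0,0]; v=Rc@np.r_[u,1]; v/=np.linalg.norm(v); P=np.eye(3)-np.outer(v,v); A.append((P,P@o))
    return np.linalg.solve(A[0][0]+A[1][0],A[0][1]+A[1][1])
for n,a,b in(("jar cap",(347,90),(265,143)),("lemon",(395,110),(298,151)),("pink",(407,184),(353,168)),("mill top",(401,43),(268,112)),("black",(312,213),(322,216))): print(n,tri(a,b).round(0))
E
```

```text
[473.5 -69.1 175.7] [([315.0, 3.0], np.int32(29)), ([315.0, 9.0], np.int32(29)), ([315.0, 15.0], np.int32(29)), ([315.0, 21.0], np.int32(29)), ([315.5, 27.0], np.int32(28)), ([315.5, 33.0], np.int32(28)), ([315.5, 39.0], np.int32(28)), ([315.5, 45.0], np.int32(28)), ([315.5, 51.0], np.int32(28)), ([315.5, 57.0], np.int32(28)), ([315.5, 63.0], np.int32(28)), ([315.5, 69.0], np.int32(28)), ([315.5, 75.0], np.int32(28)), ([315.5, 81.0], np.int32(28)), ([315.5, 87.0], np.int32(28)), ([315.5, 93.0], np.int32(28)), ([315.5, 99.0], np.int32(28)), ([316.0, 105.0], np.int32(27)), ([315.5, 111.0], np.int32(26)), ([315.5, 117.0], np.int32(26)), ([315.5, 123.0], np.int32(26)), ([315.5, 129.0], np.int32(26)), ([315.5, 135.0], np.int32(26)), ([315.5, 141.0], np.int32(26)), ([315.5, 147.0], np.int32(26))]
expected axis [[316.0, 217.5], [316.0, 164.8], [316.0, 101.0], [316.0, 18.3], [316.0, -73.6], [316.0, -171.6], [315.9, -248.6]]
sag .1 [[316.0, 215.4], [316.0, 163.0], [316.0, 102.1], [316.0, 26.8], [316.0, -52.6], [316.0, -134.0], [315.9, -197.9]]
expected width [26.7 28.2 30.  32.5 35.3 38.7 42. ]
jar cap [781. 115. 102.]
lemon [760.   0.  31.]
pink [584. -27.  31.]
mill top [877.   0. 122.]
black [518. 194.  30.]
```

```bash
python3 - <<'E'
from h import *
s=env.observe(); C=cam("wrist",s); im=cv2.imread("pics/w9.png"); g=cv2.GaussianBlur(im,(3,3),0).astype(float)
Rt=R.from_quat(s['orientation']).as_matrix(); G=s['tcp_pos']+Rt@np.array([0,0,env.grip_point_offset])
D=np.abs(np.gradient(g,axis=1)).sum(2)
def edge(r,lo,hi):
    v=D[r-2:r+3,lo:hi].mean(0); i=np.argmax(v); a=v[max(i-2,0):i+3]; return lo+max(i-2,0)+(a*np.arange(len(a))).sum()/a.sum()
rows=range(5,150,12); W=[(r,edge(r,293,310),edge(r,321,340)) for r in rows]
# expected silhouettes for sag angles
for sag in(-.05,0,.05,.1):
    u=Rt[:,0]*np.cos(sag)+Rt[:,2]*np.sin(sag); d=np.linspace(55,140,80); P=G+d[:,None]*u; p=proj(C,P); z=((P-C[3])@C[2])[:,2]
    # tilt-corrected silhouette width: f*2r/dist perpendicular to the rod
    w=[]
    for q in P:
        o=C[3]-q; perp=np.linalg.norm(o-u*(o@u)); t=np.arcsin(6/perp); zz=np.linalg.norm(o-u*(o@u)); w.append(t)
    cam_z=(C[2].T@(P-C[3]).T)[2]
    w=2*C[0][0,0]*6/cam_z
    print(sag,np.interp([r for r in rows],p[::-1,1],w[::-1]).round(1))
print("meas",[round(b-a,1) for r,a,b in W]); 
# collar: vertical profile left & right of rod
print([(r,im[r,345].tolist()) for r in range(100,190,6)])
for sag in(0,.05,.1):
    u=Rt[:,0]*np.cos(sag)+Rt[:,2]*np.sin(sag); v=-(Rt[:,2]*np.cos(sag)-Rt[:,0]*np.sin(sag))
    print(sag,proj(C,[G+54*u+21*v,G+50*u+21*v,G+54*u+21*Rt[:,1],G+30*u+12*v]).round(1).tolist())
E
```

```text
-0.05 [34.4 34.  33.5 33.1 32.7 32.3 31.9 31.4 31.  30.6 30.2 29.8 29.4]
0 [32.9 32.5 32.2 31.8 31.4 31.1 30.7 30.4 30.  29.7 29.4 29.  28.7]
0.05 [31.4 31.1 30.9 30.6 30.3 30.  29.7 29.4 29.1 28.8 28.6 28.3 28. ]
0.1 [30.1 29.9 29.6 29.4 29.2 28.9 28.7 28.5 28.3 28.  27.8 27.6 27.4]
meas [np.float64(29.0), np.float64(28.9), np.float64(28.8), np.float64(28.0), np.float64(28.0), np.float64(28.0), np.float64(27.7), np.float64(27.7), np.float64(26.8), np.float64(26.7), np.float64(26.6), np.float64(26.5), np.float64(27.3)]
[(100, [44, 65, 94]), (106, [44, 66, 96]), (112, [46, 67, 97]), (118, [45, 67, 97]), (124, [46, 68, 99]), (130, [46, 68, 99]), (136, [48, 70, 102]), (142, [47, 69, 101]), (148, [25, 38, 58]), (154, [29, 43, 69]), (160, [85, 91, 97]), (166, [86, 92, 97]), (172, [179, 190, 186]), (178, [178, 189, 184]), (184, [153, 212, 228])]
0 [[316.0, 176.2], [316.0, 186.9], [365.3, 164.8], [316.0, 228.0]]
0.05 [[316.0, 171.9], [316.0, 182.5], [364.3, 163.7], [316.0, 225.3]]
0.1 [[316.0, 168.0], [316.0, 178.6], [363.4, 163.0], [316.0, 222.8]]
```

```bash
cat > tip.py <<'E'
from h import *
def tip(tag,ds=(110,130,150,170,185,194,205)):
    s=env.observe(); Rt=R.from_quat(s['orientation']).as_matrix(); G=s['tcp_pos']+Rt@np.array([0,0,env.grip_point_offset])
    im,C=snap("scene","s"+tag); g=cv2.GaussianBlur(im,(3,3),0)
    hsv=cv2.cvtColor(im,cv2.COLOR_RGB2HSV).astype(int)
    for d in ds:
        # vertical pixel scan under the expected point; pixel offset per mm of height
        p=proj(C,[G+d*Rt[:,0],G+d*Rt[:,0]+[0,0,10]]); c=int(round(p[0,0])); r0=int(round(p[0,1])); k=(p[1,1]-p[0,1])/10
        sat=hsv[r0-14:r0+20,c,1]; val=hsv[r0-14:r0+20,c,2]
        print(d,p[0].round(1),"px/mm",round(k,2),"S",sat.tolist(),"V",val.tolist())
    return im,C
E
python3 - <<'E'
from tip import *
tip("1")
E
```

```text
110 [376.3 136.8] px/mm -0.38 S [85, 106, 21, 32, 59, 15, 0, 34, 64, 36, 61, 28, 31, 33, 43, 48, 49, 46, 47, 26, 15, 15, 36, 21, 179, 96, 96, 51, 43, 64, 64, 93, 85, 85] V [12, 12, 12, 8, 13, 17, 13, 15, 12, 14, 25, 73, 146, 188, 177, 143, 105, 78, 49, 30, 17, 17, 14, 12, 10, 8, 8, 5, 6, 12, 8, 11, 9, 6]
130 [371.4 139.9] px/mm -0.38 S [18, 28, 34, 39, 51, 32, 39, 17, 20, 34, 17, 34, 34, 30, 39, 50, 52, 49, 39, 14, 98, 85, 36, 128, 43, 43, 51, 51, 51, 82, 55, 40, 33, 30] V [14, 18, 15, 13, 20, 16, 13, 15, 13, 15, 30, 91, 167, 194, 184, 153, 117, 84, 46, 18, 13, 9, 7, 8, 12, 6, 10, 10, 10, 31, 107, 192, 226, 228]
150 [366.4 143. ] px/mm -0.38 S [0, 17, 68, 15, 39, 46, 23, 42, 48, 26, 49, 34, 32, 33, 40, 50, 50, 45, 49, 35, 20, 34, 109, 128, 55, 50, 40, 32, 36, 67, 107, 109, 107, 108] V [13, 15, 15, 17, 13, 11, 22, 36, 37, 20, 21, 68, 136, 185, 189, 163, 127, 97, 67, 22, 13, 15, 7, 10, 23, 86, 177, 224, 226, 223, 234, 240, 241, 240]
170 [361.2 146.2] px/mm -0.38 S [43, 34, 38, 17, 55, 20, 36, 77, 43, 59, 28, 28, 28, 29, 31, 47, 49, 50, 47, 47, 46, 42, 31, 30, 53, 102, 103, 105, 102, 10
[... 510 characters left out ...]
, 170, 194]
194 [354.8 150.2] px/mm -0.39 S [68, 46, 20, 0, 93, 77, 128, 85, 116, 191, 43, 47, 51, 50, 49, 44, 36, 32, 55, 103, 107, 95, 84, 103, 102, 106, 130, 140, 141, 140, 142, 141, 140, 139] V [15, 11, 13, 11, 11, 10, 4, 3, 11, 4, 12, 43, 109, 147, 134, 132, 163, 209, 232, 240, 241, 247, 252, 252, 251, 248, 226, 189, 195, 200, 203, 206, 207, 208]
205 [351.8 152.1] px/mm -0.39 S [102, 28, 85, 93, 23, 46, 204, 128, 170, 23, 31, 35, 28, 31, 46, 85, 110, 112, 106, 94, 97, 102, 104, 112, 128, 135, 138, 137, 135, 136, 135, 137, 143, 144] V [5, 9, 12, 11, 11, 11, 5, 10, 3, 11, 50, 162, 227, 228, 226, 231, 238, 241, 243, 249, 252, 252, 252, 249, 237, 226, 226, 226, 226, 225, 224, 222, 198, 156]
```

The scene-camera scan shows the rod is straight along tool x (sag below 0.03 rad) and the tip is where it should be. Next I'll go to the pre-threading pose, high.

Call:
carry_out([
  {"translation":[0.028,0.165,0],"rotation":[0,0,0]},
  {"translation":[0.028,0.165,0],"rotation":[0,0,0]},
  {"translation":[0.028,0.165,0],"rotation":[0,0,0]},
  {"translation":[0.028,0.165,0],"rotation":[0,0,0]},
  {"translation":[0.028,0.165,0],"rotation":[0,0,0]},
  {"translation":[0,0,0],"rotation":[0,0,-0.077]},
  {"translation":[0,0,0],"rotation":[0,0,-0.077]},
  {"translation":[0,0,0],"rotation":[0,0,0]},
  {"translation":[0,0,0],"rotation":[0,0,0]},
  {"translation":[0,0,0],"rotation":[0,0,0]},
])

```text
t: 15.7
tcp_pos: [681.7, -43.8, 176.2]
orientation: [0.636, 0.772, -0.0, -0.0]
ft_force: [1.1, 0.4, -0.3]
finger_gap: 21.5
grasp_force: 54.7
```

```bash
python3 - <<'E'
from h import *
s=env.observe(); x=R.from_quat(s['orientation']).as_matrix(); print(s['tcp_pos'],x[:,0],x[:,2],np.rad2deg(np.arctan2(x[1,0],x[0,0])))
e=np.array([-.1942,.981,0]); p=np.array([627.6,229.2,0])-278*e; print(p)
go([p[0],p[1],41.5],down(101.2),s)
# re-check the rack's lateral place from here: rack front-end corners and ring c
im,C=snap("wrist","w10"); q=proj(C,[np.array([627.6,229.2,28])+e*a+np.array([.981,.1942,0])*b for a,b in((-62,-33),(-62,33))]); print(q)
E
```

```text
[681.6718453  -43.75894773 176.20949862] [-1.91244523e-01  9.81542404e-01 -2.06034676e-04] [-9.48917709e-04 -3.94796883e-04 -9.99999472e-01] 101.02542229472806
[681.5876 -43.518    0.    ]
shift [1.100e-03 4.000e-04 5.388e-01] turn [-0.0006  0.0001 -0.0019] rows 2.694194808987027 0.02145905076900522
[[274.86770559 -68.48304296]
 [355.23899602 -68.88647502]]
```

Descend and check with the scene camera that the tip points at ring c's hole.

Call:
carry_out([
  {"translation":[0,0,0.12],"rotation":[0,0,-0.002]},
  {"translation":[0,0,0.15],"rotation":[0,0,0]},
  {"translation":[0,0,0.15],"rotation":[0,0,0]},
  {"translation":[0,0,0.08],"rotation":[0,0,0]},
  {"translation":[0,0,0.039],"rotation":[0,0,0]},
  {"translation":[0,0,0],"rotation":[0,0,0]},
  {"translation":[0,0,0],"rotation":[0,0,0]},
  {"translation":[0,0,0],"rotation":[0,0,0]},
])

```text
t: 16.55
tcp_pos: [683.4, -43.6, 43.7]
orientation: [0.634, 0.773, 0.001, 0.001]
ft_force: [0.2, -0.4, -0.5]
finger_gap: 21.9
grasp_force: 54.7
```

```bash
python3 - <<'E'
from tip import *
s=env.observe(); x=R.from_quat(s['orientation']).as_matrix(); print(s['tcp_pos'],x[:,0],s['ft_force'])
im,C=tip("2",(80,110,140,170,185,194,205))
# top camera: rod columns across the rack's view
im,C=snap("top","t2"); hsv=cv2.cvtColor(im,cv2.COLOR_RGB2HSV).astype(int)
G=s['tcp_pos']+x@np.array([0,0,env.grip_point_offset])
for d in(100,140,180,194,200):
    p=proj(C,[G+d*x[:,0]])[0]; c=int(round(p[0])); r=int(round(p[1])); print(d,p.round(1),hsv[r-8:r+9,c,1].tolist())
E
```

```text
[683.35268377 -43.59574874  43.74670229] [-1.95556691e-01  9.80692301e-01 -4.36361940e-04] [ 0.17886044 -0.36783751 -0.52058809]
80 [315.4 157.1] px/mm -0.31 S [112, 112, 109, 105, 97, 88, 60, 58, 54, 55, 57, 59, 52, 42, 38, 44, 56, 86, 110, 105, 101, 103, 106, 112, 110, 110, 110, 112, 112, 113, 111, 110, 105, 106] V [241, 242, 241, 237, 212, 151, 119, 115, 109, 112, 117, 148, 190, 207, 196, 174, 147, 151, 202, 236, 243, 243, 243, 241, 242, 242, 242, 242, 242, 241, 241, 242, 243, 243]
110 [310.3 162.2] px/mm -0.32 S [118, 128, 147, 184, 211, 217, 194, 159, 131, 113, 103, 94, 73, 41, 35, 41, 50, 75, 107, 110, 110, 112, 112, 114, 115, 115, 115, 112, 108, 111, 107, 110, 110, 111] V [240, 238, 235, 222, 191, 166, 155, 178, 222, 238, 241, 239, 227, 210, 196, 180, 153, 147, 191, 234, 239, 241, 241, 240, 241, 240, 241, 242, 243, 242, 243, 242, 242, 242]
140 [305.  167.5] px/mm -0.32 S [230, 228, 231, 226, 223, 217, 174, 128, 105, 104, 108, 105, 74, 40, 30, 43, 48, 58, 98, 115, 111, 112, 115, 116, 116, 114, 111, 111, 108, 105, 104, 107, 107, 105] V [155, 140, 130, 131, 129, 128, 155, 215, 24
[... 1331 characters left out ...]
9, 118, 130, 153, 181, 191, 194, 197, 197, 195, 192, 192, 188, 185, 191, 191, 193, 198, 193, 198, 198] V [241, 242, 243, 243, 242, 241, 240, 239, 241, 242, 242, 240, 240, 240, 238, 229, 198, 165, 156, 154, 153, 150, 149, 146, 125, 92, 88, 87, 88, 86, 90, 99, 103, 102]
100 [373.4 147.3] [75, 76, 76, 77, 81, 81, 47, 13, 12, 7, 26, 49, 71, 73, 74, 76, 74]
140 [356.  150.7] [79, 79, 78, 76, 73, 62, 19, 10, 9, 22, 33, 65, 72, 72, 72, 73, 74]
180 [338.6 154.1] [76, 77, 75, 72, 72, 74, 46, 12, 10, 9, 26, 53, 77, 75, 74, 71, 74]
194 [332.6 155.3] [80, 77, 75, 74, 76, 75, 72, 58, 42, 50, 67, 73, 73, 73, 73, 74, 77]
200 [329.9 155.9] [77, 76, 74, 75, 75, 74, 70, 70, 73, 76, 76, 75, 73, 74, 76, 76, 78]
```

Call:
carry_out([
  {"translation":[0,0,0],"rotation":[0,0,0]},
  {"translation":[0,0,0],"rotation":[0,0,0]},
])

```text
t: 16.85
tcp_pos: [682.3, -43.8, 42.5]
orientation: [0.634, 0.773, 0.0, 0.0]
ft_force: [0.2, -0.1, -0.5]
finger_gap: 21.6
grasp_force: 54.7
```

```bash
python3 - <<'E'
from h import *
s=env.observe(); print(s['tcp_pos'],s['ft_force'])
go([681.6+.1942*0,-43.5,40.7],down(101.2),s)
E
```

```text
[682.34965436 -43.7750475   42.47280164] [ 0.17565639 -0.10921338 -0.48659232]
shift [ 0.0017 -0.0027  0.0071] turn [0.0005 0.0002 0.0011] rows 0.03888680199816567 0.01261718816188951
```

Call:
carry_out([
  {"translation":[0.04,-0.003,0.005],"rotation":[0,0,0]},
  {"translation":[0.05,0,0],"rotation":[0,0,0]},
  {"translation":[0.05,0,0],"rotation":[0,0,0]},
  {"translation":[0.05,0,0],"rotation":[0,0,0]},
  {"translation":[0.05,0,0],"rotation":[0,0,0]},
  {"translation":[0,0,0],"rotation":[0,0,0]},
  {"translation":[0,0,0],"rotation":[0,0,0]},
])

```text
t: 17.55
tcp_pos: [669.6, 15.2, 40.8]
orientation: [0.634, 0.774, -0.0, 0.0]
ft_force: [0.0, -1.4, -0.8]
finger_gap: 21.7
grasp_force: 54.7
```

```bash
python3 - <<'E'
from h import *
s=env.observe(); print(s['tcp_pos'],s['ft_force'])
e=np.array([-.1942,.981]); d=s['tcp_pos'][:2]-[627.6,229.2]; print("grip rack x",d@e,"y",d@[-.981,-.1942])
im,C=snap("scene","s3"); im0=cv2.cvtColor(cv2.imread("pics/s2.png"),cv2.COLOR_BGR2RGB)
D=np.abs(im.astype(int)-im0).sum(2)
for r in range(185,222,3): print(r,(D[r,255:305:3]//10).tolist())
E
```

```text
[669.60402113  15.20886798  40.75475316] [ 0.03132728 -1.39037434 -0.78472108]
grip rack x -218.08248141292367 y 0.35113310637352807
185 [0, 0, 0, 0, 0, 0, 0, 0, 0, 0, 0, 0, 0, 1, 0, 0, 0]
188 [0, 0, 0, 0, 0, 0, 0, 0, 0, 0, 1, 0, 0, 0, 0, 0, 0]
191 [0, 0, 0, 0, 0, 0, 0, 1, 0, 0, 0, 0, 0, 0, 0, 0, 0]
194 [0, 0, 0, 0, 0, 0, 0, 0, 0, 0, 0, 1, 0, 0, 0, 0, 0]
197 [0, 0, 1, 0, 0, 0, 0, 0, 0, 0, 0, 0, 0, 0, 0, 0, 0]
200 [0, 0, 0, 0, 0, 0, 0, 1, 0, 0, 0, 0, 0, 0, 0, 0, 0]
203 [0, 0, 1, 0, 0, 0, 0, 0, 0, 0, 0, 0, 0, 0, 0, 0, 0]
206 [0, 0, 0, 0, 0, 0, 0, 0, 1, 0, 0, 0, 0, 0, 1, 0, 0]
209 [0, 0, 0, 0, 0, 0, 0, 0, 0, 1, 0, 0, 0, 0, 0, 0, 0]
212 [0, 0, 0, 1, 0, 0, 0, 0, 1, 0, 0, 0, 0, 0, 0, 0, 0]
215 [0, 0, 0, 0, 0, 0, 0, 0, 0, 0, 0, 0, 0, 0, 0, 0, 0]
218 [0, 0, 0, 0, 0, 0, 0, 0, 0, 0, 0, 0, 0, 0, 0, 0, 0]
221 [0, 0, 0, 1, 0, 0, 0, 0, 0, 0, 0, 0, 0, 0, 0, 0, 0]
```

The tip is inside ring c, and no ring has moved. Continuing.

Call:
carry_out([
  {"translation":[0.05,0,0],"rotation":[0,0,0]},
  {"translation":[0.05,0,0],"rotation":[0,0,0]},
  {"translation":[0.05,0,0],"rotation":[0,0,0]},
  {"translation":[0.05,0,0],"rotation":[0,0,0]},
  {"translation":[0.05,0,0],"rotation":[0,0,0]},
  {"translation":[0.05,0,0],"rotation":[0,0,0]},
  {"translation":[0.05,0,0],"rotation":[0,0,0]},
  {"translation":[0.05,0,0],"rotation":[0,0,0]},
  {"translation":[0.04,0,0],"rotation":[0,0,0]},
  {"translation":[0.02,0,0],"rotation":[0,0,0]},
  {"translation":[0,0,0],"rotation":[0,0,0]},
  {"translation":[0,0,0],"rotation":[0,0,0]},
])

```text
t: 18.8
tcp_pos: [647.2, 126.9, 40.6]
orientation: [0.634, 0.773, -0.0, 0.0]
ft_force: [0.5, 0.3, -1.2]
finger_gap: 21.6
grasp_force: 54.7
```

```bash
python3 - <<'E'
from h import *
s=env.observe(); print(s['tcp_pos'],s['ft_force'],s['wrist_torque'])
e=np.array([-.1942,.981]); d=s['tcp_pos'][:2]-[627.6,229.2]; print("grip rack x",d@e,"y",d@[-.981,-.1942])
im,C=snap("scene","s4"); im0=cv2.cvtColor(cv2.imread("pics/s2.png"),cv2.COLOR_BGR2RGB)
D=np.abs(im.astype(int)-im0).sum(2)
for r in range(179,222,3): print(r,(D[r,243:305:3]//10).tolist())
x=R.from_quat(s['orientation']).as_matrix(); G=s['tcp_pos']+x@[0,0,-18.3]; print("tip",proj(C,[G+194*x[:,0],G+160*x[:,0]]))
E
```

```text
[647.18691903 126.93194948  40.61360418] [ 0.5009875   0.2791154  -1.18068116] [-0.12381125 -0.11425283  0.02100891]
grip rack x -104.12873724058127 y 0.645687841387505
179 [1, 2, 0, 1, 0, 0, 1, 0, 1, 1, 0, 1, 1, 0, 0, 1, 18, 16, 26, 48, 53]
182 [1, 1, 0, 0, 0, 1, 0, 1, 1, 1, 0, 1, 0, 0, 1, 0, 0, 16, 45, 4, 54]
185 [0, 0, 1, 1, 0, 1, 0, 0, 1, 0, 0, 1, 0, 0, 1, 0, 0, 0, 1, 0, 0]
188 [1, 1, 1, 1, 1, 0, 1, 0, 1, 1, 0, 0, 1, 0, 2, 0, 0, 0, 0, 1, 0]
191 [1, 1, 1, 1, 0, 1, 0, 1, 1, 1, 1, 1, 1, 1, 1, 0, 0, 0, 0, 0, 1]
194 [1, 0, 1, 1, 0, 0, 0, 0, 0, 1, 1, 1, 0, 0, 1, 1, 0, 1, 1, 0, 1]
197 [1, 1, 1, 1, 1, 0, 0, 0, 1, 1, 2, 0, 1, 0, 0, 0, 0, 0, 0, 1, 0]
200 [0, 0, 0, 1, 0, 0, 0, 0, 0, 1, 0, 0, 1, 0, 1, 0, 0, 0, 1, 0, 0]
203 [1, 1, 1, 0, 0, 0, 2, 0, 2, 14, 0, 0, 1, 1, 0, 0, 0, 0, 1, 1, 1]
206 [0, 0, 0, 0, 1, 1, 0, 2, 30, 19, 1, 0, 1, 0, 0, 0, 0, 1, 1, 1, 0]
209 [1, 1, 1, 1, 0, 0, 1, 33, 19, 7, 0, 0, 0, 0, 0, 0, 0, 1, 0, 1, 1]
212 [0, 0, 0, 0, 1, 1, 36, 36, 6, 1, 0, 1, 0, 0, 1, 1, 0, 0, 1, 1, 0]
215 [1, 0, 0, 1, 1, 29, 36, 7, 0, 0, 0, 0, 1, 1, 1, 0, 1, 1, 0, 0, 1]
218 [0, 0, 1, 0, 1, 7, 8, 0, 0, 0, 0, 0, 1, 0, 1, 0, 0, 1, 0, 0, 0]
221 [1, 1, 0, 1, 1, 0, 0, 1, 0, 0, 1, 0, 0, 1, 1, 0, 0, 0, 1, 0, 0]
tip [[258.24721691 216.52545287]
 [266.25664634 208.46468857]]
```

All three rings are threaded, unmoved, and the tip has come out the far side at (258,217). Lifting gently, with a slight tip-up tilt.

Call:
carry_out([
  {"translation":[0,0,-0.02],"rotation":[0,0,0]},
  {"translation":[0,0,-0.02],"rotation":[0,0,0]},
  {"translation":[0,0,-0.02],"rotation":[0,0,0]},
  {"translation":[0,0,-0.02],"rotation":[0,0,0]},
  {"translation":[0,0,-0.03],"rotation":[0,0,0]},
  {"translation":[0,0,-0.03],"rotation":[0,0.015,0]},
  {"translation":[0,0,-0.04],"rotation":[0,0.015,0]},
  {"translation":[0,0,-0.04],"rotation":[0,0.02,0]},
  {"translation":[0,0,-0.05],"rotation":[0,0,0]},
  {"translation":[0,0,-0.05],"rotation":[0,0,0]},
  {"translation":[0,0,-0.05],"rotation":[0,0,0]},
  {"translation":[0,0,-0.05],"rotation":[0,0,0]},
  {"translation":[0,0,-0.03],"rotation":[0,0,0]},
  {"translation":[0,0,0],"rotation":[0,0,0]},
  {"translation":[0,0,0],"rotation":[0,0,0]},
  {"translation":[0,0,0],"rotation":[0,0,0]},
  {"translation":[0,0,0],"rotation":[0,0,0]},
], grip_force=60)

```text
t: 20.55
tcp_pos: [647.6, 122.5, 152.3]
orientation: [0.633, 0.773, 0.024, -0.031]
ft_force: [0.7, 0.3, -0.7]
finger_gap: 21.4
grasp_force: 59.9
```

```bash
python3 - <<'E'
from h import *
s=env.observe(); x=R.from_quat(s['orientation']).as_matrix(); print(s['tcp_pos'],s['ft_force'],x[:,0])
G=s['tcp_pos']+x@[0,0,-18.3]
im,C=snap("scene","s5"); hsv=cv2.cvtColor(im,cv2.COLOR_RGB2HSV).astype(int)
ds=np.array([54,64,90,116,132,150,170,185,190,194,200])
for d,p in zip(ds,proj(C,G+ds[:,None]*x[:,0])):
    c,r=np.round(p).astype(int); print(d,p.round(1),"S",hsv[r-16:r+24:2,c,1].tolist(),"V",hsv[r-16:r+24:2,c,2].tolist())
# rack place now empty? compare rack region
im0=cv2.cvtColor(cv2.imread("pics/s2.png"),cv2.COLOR_BGR2RGB)
iw,Cw=snap("wrist","w11"); hw=cv2.cvtColor(iw,cv2.COLOR_RGB2HSV).astype(int)
print("wrist col 316+-35:",[(r,hw[r,281].tolist()) for r in range(2,200,9)])
E
```

```text
[647.615894   122.51152442 152.27643523] [ 0.68361753  0.34095846 -0.71195557] [-0.19548358  0.97757709  0.07828919]
54 [289.  144.4] S [44, 50, 121, 152, 68, 59, 186, 194, 195, 191, 198, 196, 192, 202, 187, 187, 195, 191, 153, 121] V [41, 41, 59, 67, 116, 129, 180, 167, 156, 128, 108, 142, 158, 134, 83, 82, 77, 80, 148, 239]
64 [286.9 146. ] S [80, 85, 94, 77, 84, 184, 191, 191, 190, 192, 194, 198, 197, 200, 183, 192, 193, 185, 142, 119] V [111, 96, 108, 142, 131, 190, 183, 124, 110, 149, 162, 161, 154, 125, 85, 85, 86, 95, 189, 239]
90 [281.2 150.1] S [77, 77, 135, 187, 194, 190, 189, 196, 198, 187, 196, 198, 195, 193, 186, 190, 194, 191, 180, 132] V [126, 122, 151, 192, 155, 134, 190, 160, 138, 105, 122, 142, 149, 157, 93, 78, 79, 80, 92, 211]
116 [275.2 154.5] S [181, 199, 184, 192, 185, 189, 184, 194, 196, 198, 195, 190, 191, 195, 188, 192, 195, 193, 189, 163] V [45, 41, 54, 169, 190, 143, 129, 179, 163, 161, 152, 114, 108, 123, 88, 89, 90, 102, 97, 141]
132 [271.5 157.2] S [233, 237, 216, 195, 190, 185, 188, 189, 185, 189, 195, 184, 183, 173, 187, 186, 186, 190, 136, 111] V [20
[... 1211 characters left out ...]
 68, 92, 123, 84, 63, 87, 113, 109, 106, 106, 114, 113, 111, 106, 106, 115, 113, 111, 118] V [186, 116, 111, 114, 204, 201, 179, 233, 241, 242, 243, 241, 242, 242, 243, 242, 240, 241, 241, 239]
wrist col 316+-35: [(2, [13, 149, 130]), (11, [13, 150, 131]), (20, [13, 151, 137]), (29, [13, 149, 139]), (38, [13, 153, 132]), (47, [13, 150, 138]), (56, [13, 150, 134]), (65, [13, 150, 102]), (74, [13, 147, 99]), (83, [13, 152, 131]), (92, [13, 150, 139]), (101, [13, 149, 135]), (110, [13, 149, 135]), (119, [13, 151, 142]), (128, [13, 150, 138]), (137, [13, 151, 137]), (146, [13, 149, 142]), (155, [22, 87, 218]), (164, [16, 33, 86]), (173, [16, 32, 152]), (182, [21, 90, 216]), (191, [22, 89, 216])]
```

The rod and rings are up together and the rod still lies on the predicted line. Carrying them gently back above the stand.

Call:
carry_out([
  {"translation":[-0.014,-0.018,-0.001],"rotation":[0,0,0]},
  {"translation":[-0.027,-0.037,-0.002],"rotation":[0,0,0]},
  {"translation":[-0.045,-0.061,-0.0035],"rotation":[0,0,0]},
  {"translation":[-0.045,-0.061,-0.0035],"rotation":[0,0,0]},
  {"translation":[-0.045,-0.061,-0.0035],"rotation":[0,0,0]},
  {"translation":[-0.045,-0.061,-0.0035],"rotation":[0,0,0]},
  {"translation":[-0.045,-0.061,-0.0035],"rotation":[0,0,0]},
  {"translation":[-0.045,-0.061,-0.0035],"rotation":[0,0,0]},
  {"translation":[-0.045,-0.061,-0.0035],"rotation":[0,0,0]},
  {"translation":[-0.045,-0.061,-0.0035],"rotation":[0,0,0]},
  {"translation":[-0.045,-0.061,-0.0035],"rotation":[0,0,0]},
  {"translation":[-0.045,-0.061,-0.0035],"rotation":[0,0,0]},
  {"translation":[-0.045,-0.061,-0.0035],"rotation":[0,0,0]},
  {"translation":[-0.045,-0.061,-0.0035],"rotation":[0,0,0]},
  {"translation":[-0.022,-0.03,-0.002],"rotation":[0,0,0]},
  {"translation":[-0.009,-0.012,0],"rotation":[0,0,0]},
])

```text
t: 22.25
tcp_pos: [474.0, -69.7, 152.9]
orientation: [0.634, 0.772, 0.025, -0.03]
ft_force: [0.0, -0.4, -0.9]
finger_gap: 22.2
grasp_force: 59.8
```

Call:
carry_out([
  {"translation":[0,0,0],"rotation":[0,0,0.02]},
  {"translation":[0,0,0],"rotation":[0,0,0.03]},
  {"translation":[0,0,0],"rotation":[0,0,0.03]},
  {"translation":[0,0,0],"rotation":[0,0,0.03]},
  {"translation":[0,0,0],"rotation":[0,0,0.03]},
  {"translation":[0,0,0],"rotation":[0,0,0.015]},
  {"translation":[0,0,0],"rotation":[0,0,0]},
  {"translation":[0,0,0],"rotation":[0,0,0]},
  {"translation":[0,0,0],"rotation":[0,0,0]},
  {"translation":[0,0,0],"rotation":[0,0,0]},
])

```text
t: 23.25
tcp_pos: [474.9, -68.5, 152.7]
orientation: [0.723, 0.69, 0.021, -0.033]
ft_force: [-0.2, -0.7, -1.7]
finger_gap: 21.4
grasp_force: 59.8
```

```bash
python3 - <<'E'
from h import *
s=env.observe(); x=R.from_quat(s['orientation']).as_matrix(); print(s['t'],s['tcp_pos'],x[:,0])
go([474.2,-68.9,110],R.from_quat([.72377,.69004,-.0002,-.0001]),s)
E
```

```text
23.25 [474.94662337 -68.4659406  152.7199951 ] [0.04659826 0.9960036  0.07619331]
shift [-0.0149  0.0003  0.1703] turn [-0.0118 -0.0486  0.0011] rows 0.8545744754905898 0.524761902592436
```

Call:
carry_out([
  {"translation":[-0.008,0,0.05],"rotation":[-0.006,-0.024,0.0005]},
  {"translation":[-0.007,0,0.05],"rotation":[-0.006,-0.0245,0.0005]},
  {"translation":[0,0,0.05],"rotation":[0,0,0]},
  {"translation":[0,0,0.02],"rotation":[0,0,0]},
  {"translation":[0,0,0],"rotation":[0,0,0]},
  {"translation":[0,0,0],"rotation":[0,0,0]},
  {"translation":[0,0,0],"rotation":[0,0,0]},
  {"translation":[0,0,0],"rotation":[0,0,0]},
])

```text
t: 24.05
tcp_pos: [474.7, -71.0, 110.5]
orientation: [0.724, 0.69, 0.0, 0.0]
ft_force: [0.1, -0.3, -1.2]
finger_gap: 21.8
grasp_force: 59.8
```

```bash
python3 - <<'E'
from tip import *
s=env.observe(); x=R.from_quat(s['orientation']).as_matrix(); print(s['tcp_pos'],x[:,0])
go([474.2,-68.9,57.2],R.from_quat([.72377,.69004,-.0002,-.0001]),s)
im,C=tip("6",(140,150,160,170,180,190,194,200))
im,C=snap("wrist","w12"); hsv=cv2.cvtColor(im,cv2.COLOR_RGB2HSV).astype(int)
G=s['tcp_pos']+x@[0,0,-18.3]
print("rod in wrist, d 60..120 expected",proj(C,G+np.array([60,80,100,120])[:,None]*x[:,0]).round(0).tolist())
print("col316",[(r,hsv[r,316].tolist()) for r in range(2,215,8)])
E
```

```text
[474.74182248 -71.02704958 110.4834679 ] [4.83297415e-02 9.98831432e-01 8.30456835e-05]
shift [ 0.0084 -0.0027  0.2131] turn [ 0.0008 -0.0001 -0.0004] rows 1.066573178513354 0.009236375699763853
140 [366.9 164.6] px/mm -0.35 S [85, 0, 170, 139, 151, 186, 189, 187, 188, 190, 190, 192, 198, 199, 191, 195, 192, 169, 145, 135, 141, 167, 185, 192, 185, 189, 189, 193, 192, 177, 144, 123, 112, 108] V [12, 10, 21, 57, 91, 133, 169, 188, 187, 185, 169, 129, 108, 131, 155, 136, 114, 104, 114, 172, 208, 185, 179, 181, 186, 186, 169, 119, 101, 108, 170, 228, 240, 241]
150 [364.4 166.2] px/mm -0.35 S [36, 48, 43, 36, 48, 100, 172, 186, 186, 191, 193, 190, 191, 187, 135, 63, 41, 50, 53, 87, 149, 186, 190, 190, 188, 189, 198, 171, 141, 119, 104, 108, 111, 111] V [14, 75, 167, 219, 220, 207, 193, 184, 167, 127, 107, 137, 159, 139, 119, 158, 180, 159, 126, 109, 125, 148, 161, 173, 179, 166, 120, 109, 161, 227, 241, 240, 239, 240]
160 [361.9 167.9] px/mm -0.35 S [35, 32, 47, 93, 137, 173, 188, 191, 194, 192, 196, 188, 150, 60, 28, 28, 43, 51, 60, 119, 177, 194, 190, 191, 178, 149, 127, 112, 106, 107, 
[... 2027 characters left out ...]
od in wrist, d 60..120 expected [[316.0, 151.0], [316.0, 101.0], [316.0, 47.0], [316.0, -11.0]]
col316 [(2, [15, 137, 149]), (10, [15, 134, 150]), (18, [15, 137, 155]), (26, [15, 136, 157]), (34, [15, 136, 154]), (42, [15, 137, 155]), (50, [14, 134, 162]), (58, [13, 148, 100]), (66, [79, 11, 181]), (74, [79, 11, 181]), (82, [15, 136, 154]), (90, [14, 140, 151]), (98, [15, 136, 152]), (106, [15, 134, 150]), (114, [15, 137, 156]), (122, [15, 133, 159]), (130, [15, 136, 154]), (138, [15, 135, 157]), (146, [15, 137, 156]), (154, [73, 10, 182]), (162, [69, 10, 183]), (170, [33, 18, 131]), (178, [97, 13, 178]), (186, [73, 10, 182]), (194, [77, 10, 182]), (202, [79, 11, 183]), (210, [86, 10, 183])]
```

The rod sits about 5 mm low at the tip, and the rings end before d≈145 mm, clear of the front post at 168 mm. Lowering into the notches.

Call:
carry_out([
  {"translation":[0.008,-0.003,0.03],"rotation":[0,0,0]},
  {"translation":[0,0,0.05],"rotation":[0,0,0]},
  {"translation":[0,0,0.05],"rotation":[0,0,0]},
  {"translation":[0,0,0.04],"rotation":[0,0,0]},
  {"translation":[0,0,0.02],"rotation":[0,0,0]},
  {"translation":[0,0,0.012],"rotation":[0,0,0]},
  {"translation":[0,0,0.009],"rotation":[0,0,0]},
  {"translation":[0,0,0],"rotation":[0,0,0]},
  {"translation":[0,0,0],"rotation":[0,0,0]},
  {"translation":[0,0,0],"rotation":[0,0,0]},
])

```text
t: 25.15
tcp_pos: [474.0, -68.6, 57.6]
orientation: [0.724, 0.69, 0.0, 0.0]
ft_force: [0.3, 0.4, -1.2]
finger_gap: 21.4
grasp_force: 59.6
```

```bash
python3 - <<'E'
from h import *
s=env.observe(); x=R.from_quat(s['orientation']).as_matrix(); print(s['tcp_pos'],x[:,0],s['ft_force'],s['wrist_torque'])
go([474.2,-68.9,56.7],R.from_quat([.72377,.69004,-.0002,-.0001]),s)
E
```

```text
[473.98293475 -68.61758743  57.61673288] [4.76479582e-02 9.98864147e-01 2.96478059e-04] [ 0.27257499  0.42084101 -1.23196728] [ 0.08196545 -0.08052501  0.01335534]
shift [-0.0011  0.0009  0.0037] turn [ 0.0006 -0.0003  0.    ] rows 0.019670011309937417 0.00714805648093991
```

Call:
carry_out([
  {"translation":[0,0,0.004],"rotation":[0,0,0]},
  {"translation":[0,0,0],"rotation":[0,0,0]},
  {"translation":[0,0,0],"rotation":[0,0,0]},
], grip_force=10)

```text
t: 25.45
tcp_pos: [474.0, -68.7, 56.5]
orientation: [0.724, 0.69, 0.0, 0.0]
ft_force: [0.5, 0.3, 1.5]
finger_gap: 23.2
grasp_force: 9.9
```

Call:
carry_out([
  {"translation":[0,0,0],"rotation":[0,0,0]},
  {"translation":[0,0,0],"rotation":[0,0,0]},
  {"translation":[0,0,0],"rotation":[0,0,0]},
  {"translation":[0,0,0],"rotation":[0,0,0]},
  {"translation":[0,0,0],"rotation":[0,0,0]},
  {"translation":[0,0,-0.03],"rotation":[0,0,0]},
  {"translation":[0,0,-0.1],"rotation":[0,0,0]},
  {"translation":[0,0,-0.15],"rotation":[0,0,0]},
  {"translation":[0,0,-0.15],"rotation":[0,0,0]},
  {"translation":[0,0,-0.18],"rotation":[0,0,0]},
  {"translation":[0,0,0],"rotation":[0,0,0]},
  {"translation":[0,0,0],"rotation":[0,0,0]},
  {"translation":[0,0,0],"rotation":[0,0,0]},
  {"translation":[0,0,0],"rotation":[0,0,0]},
], jaw=0.3)

```text
t: 26.85
tcp_pos: [472.8, -68.8, 207.7]
orientation: [0.724, 0.69, -0.001, -0.001]
ft_force: [0.1, 0.8, 0.5]
finger_gap: 57.2
grasp_force: 0.0
```

```bash
python3 - <<'E'
from h import *
s=env.observe(); im,C=snap("wrist","w13"); hsv=cv2.cvtColor(im,cv2.COLOR_RGB2HSV).astype(int); print(s['t'],s['tcp_pos'])
e=np.array([.0477,.9989,0]); g=np.array([474.2,-68.9,75])
print("expected handle rear/mid/front, collar",proj(C,[g-30*e+[0,0,12],g+[0,0,12],g+30*e+[0,0,12],g+54*e]).round(1).tolist())
pts=[]
for r in range(170,213,6):
    c=np.where(hsv[r,280:350,2]<130)[0]+280; pts.append([(c.min()+c.max())/2,r])
h=ray(C,pts,75)[:,:2]; f=np.polyfit(h[:,1],h[:,0],1); print("handle line x at mid",np.polyval(f,-68.9),"yaw",90-np.rad2deg(np.arctan(f[0])))
c=np.where(hsv[150:228,315,2]<130)[0]+150; print("handle rows",c.min(),c.max(),"before 157..219 at TCP", ray(C,[[315,c.min()-.5],[315,c.max()+.5]],87).round(1).tolist(), "was y -37.2, -97.1")
print("col316",[(r,hsv[r,316].tolist()) for r in range(2,160,6)])
# rod beyond the rings + ring colours in the scene view
im,C=snap("scene","s7"); hs=cv2.cvtColor(im,cv2.COLOR_RGB2HSV).astype(int); im0=cv2.cvtColor(cv2.imread("pics/scene0.png"),cv2.COLOR_BGR2HSV).astype(int)
for d in(145,155,165,180,190,194):
    p=proj(C,[g+d*e])[0]; c_,r=np.round(p).astype(int); print(d,p.round(1),hs[r-8:r+9,c_,1].tolist(),"start",im0[r-8:r+9,c_,1].tolist())
m=((hs[...,0]>8)&(hs[...,0]<16)&(hs[...,1]>170)&(hs[...,2]>140)); m[:,:250]=0; k,l,st,ce=cv2.connectedComponentsWithStats(m.astype(np.uint8)); print([ (st[i].tolist()) for i in range(1,k) if st[i,4]>60])
E
```

```text
26.85 [472.82249496 -68.78258158 207.71152019]
expected handle rear/mid/front, collar [[317.8, 223.5], [317.9, 193.1], [317.9, 160.7], [317.9, 132.0]]
handle line x at mid 473.6900941480897 yaw 88.16814059071064
handle rows 159 220 before 157..219 at TCP [[473.1, -36.8, 87.0], [470.3, -95.7, 87.0]] was y -37.2, -97.1
col316 [(2, [71, 10, 203]), (8, [15, 134, 177]), (14, [15, 136, 174]), (20, [15, 134, 179]), (26, [15, 132, 181]), (32, [15, 135, 180]), (38, [13, 148, 126]), (44, [56, 10, 202]), (50, [50, 12, 195]), (56, [15, 135, 180]), (62, [15, 134, 175]), (68, [15, 134, 181]), (74, [15, 133, 182]), (80, [15, 136, 184]), (86, [45, 15, 202]), (92, [15, 116, 162]), (98, [14, 138, 166]), (104, [15, 133, 174]), (110, [15, 134, 185]), (116, [15, 135, 178]), (122, [15, 134, 186]), (128, [42, 19, 202]), (134, [47, 12, 191]), (140, [40, 19, 201]), (146, [40, 19, 201]), (152, [41, 18, 200]), (158, [38, 19, 200])]
145 [363.8 184.3] [186, 192, 193, 197, 189, 188, 191, 172, 116, 76, 72, 120, 179, 188, 212, 194, 184] start [113, 113, 110, 109, 113, 81, 38, 30, 43, 53, 71, 112, 130, 159, 182, 201
[... 278 characters left out ...]
 182, 179] start [116, 114, 113, 107, 96, 70, 37, 40, 48, 51, 72, 113, 165, 184, 191, 178, 167]
180 [355.2 190.5] [181, 179, 185, 188, 174, 101, 43, 30, 40, 47, 51, 66, 109, 185, 187, 186, 194] start [116, 115, 120, 124, 128, 107, 45, 30, 42, 47, 52, 63, 105, 180, 194, 177, 189]
190 [352.7 192.3] [158, 185, 194, 171, 99, 48, 41, 47, 54, 60, 86, 161, 180, 165, 175, 169, 183] start [151, 183, 180, 163, 104, 53, 40, 51, 56, 59, 87, 157, 192, 177, 180, 178, 203]
194 [351.7 193. ] [179, 182, 188, 146, 110, 85, 71, 71, 95, 122, 141, 143, 153, 153, 155, 163, 179] start [193, 190, 184, 144, 115, 83, 74, 77, 99, 127, 141, 145, 149, 160, 157, 166, 176]
[[289, 122, 24, 18, 271], [368, 169, 17, 12, 63]]
```

The rod lies exactly as at the start: the scene profiles match at d=180–194 mm and the handle is within 1 mm. Three ring bands show between the posts, and the gripper is clear.

```bash
python3 -c "
from bench import ticket
print(ticket.sign_off())"
```

```text
the job is handed in; nothing more can be done
None
```

I handed the job in at about 27 s of the 64 s allowed, and the sign-off returned no verdict: the odd ring went into the rack facing like the other two, all three rings were lifted off on the rod, and the rod is back in both notches with its handle on the same side and the rings hanging between the posts.

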